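Run the curing turntable and park the plaque

ROBOT

A 6-joint arm with a two-finger parallel gripper is mounted at the origin on the work surface. World frame = base frame: x ahead of the robot, y to its left, z up, the work surface at z = 0. Lengths are in m, angles in rad, forces in N, time in s.
With the tool pointing down it reaches from about 0.225 to 0.875 m from the base axis. Payload 3.4 kg.
Tool frame: the origin (TCP) lies at the very end of the fingers, on their centre line; the grasp point (between the pads) lies manip.grip_point_offset behind it (manip.grip_point_offset is the distance from the TCP to the grasp point, in m); z points along the fingers, y is the line along which they close (so a half turn about z gives the same grasp; the last joint's range is limited). The gripper opens to 85 mm and grips with 20 to 120 N. Pads are 22 mm wide; open, the fingers measure 114 mm over their backs; the gripper's body (76 mm by 85 mm) begins 54 mm behind the grasp point. The pads swing forward as they close: fully open they stand 13 mm farther back than shut.
Start: joints at [1.195, 0.276, 1.505, -0, 1.361, -0.121], TCP at [0.145, 0.556, 0.231] pointing down, gripper open.
Joint ranges: [-2.89, 2.89], [-0.75, 2.08], [0.22, 2.7], [-1.18, 4.32], [0.11, 2.71], [-2.7, 2.7]. Speed limits (rad/s): [2.57, 2.57, 3.14, 3.14, 3.14, 3.14].

INTERFACE

Orientations are given as a unit quaternion [w, x, y, z].
In Python, from rig import manip gives the robot as it stands.
- The arm moves only by the shell command python3 -m pendant 'ROWS' [FORCE]. ROWS is JSON, a list of rows, each an object of numbers: "jaw": the opening, from -1 (shut) to 1 (fully open); "tx", "ty", "tz": the shift along the world's x, y, z in cm; "ax", "ay", "az": the turn, a rotation vector about the world's x, y, z in degrees. In form: [{"jaw": .., "tx": .., "ty": .., "tz": .., "ax": .., "ay": .., "az": ..}, ...]. A call has 1 to 10 rows; each row is the pose to reach, as a shift and turn from the pose commanded when the call began; what a row does not reach only later rows make up. A row lasts 1/8 s, in which the tool goes at most 62.5 mm and 10.7 degrees, less where a joint would pass 70% of its speed; a pose out of reach is approached as far as the arm can. A call with a gripper value outside its range is refused whole. The fingers move at their own pace and stop on an object; FORCE is the grip in N (left out, the last holds). Time passes only in rows, so rows that repeat a pose let the fingers close. It gives the time, the measured TCP pose, the force, the opening and the grip force at its end, in the units of the state.
- manip.get_state(): the state, without advancing time (a new reading comes with each control period).
- manip.get_image(name): name is "side" or "top"; returns a dict with "pixels" (384x512x3 uint8, blue, green, red), "depth" (384x512 float32, m along the optical axis (not along the pixel's ray), 0 where there is no reading), "fx", "fy", "cx", "cy" (pixels), "pose" (4x4, takes a point from camera to world coordinates). Camera axes: x right, y down, z forward; pixel columns grow to the right and rows downward; lengths in m; the calibration is good to about 2 mm. A picture is of the moment at which its call begins.
- manip.sign_off(): hands the job in; it is judged then, once.
The state is a dict: "clock": time; "qpos": joint angles; "qd": joint speeds; "effort": joint torques, N m; "position": TCP position; "ee_rot": TCP orientation; "contact_force": force on the tool from outside, world axes, zero at the start; "moment": the same for the moment, N m; "width": finger opening in m; "gripper_force": force on a finger pad.
Only numpy, scipy, OpenCV 4.12 (cv2) and the standard library are available. Lean on these libraries where they do the work, as an engineer would, in place of code of your own. Each camera call takes 0.05 s, during which the arm holds its last target. There are 200 camera calls.

TASK

Freshly varnished sign parts lie on the hand-cranked curing turntable: by its crank, run the turntable anticlockwise (seen from above) up to 15 rpm and keep it there, within 2 rpm either way, for at least 6 seconds in one stretch. Then bring it to rest with the plaque's rim tab in line with the fixed pointer, within about 25 mm along the rim, and let go of the crank. Never let the turntable run backwards or faster than 21 rpm, do not touch the turntable deck or the wet parts on it, and leave the other things on the bench where they are.

Things in the scene. Friction and masses are not known exactly. Their poses are not given: they have to be found in the camera images.
- machine: The curing turntable's fixed grey base, bolted to the bench: round foot 250 mm across. Origin: on the vertical turning axis, at bench height. +x points from the axis to the pointer. A low upright lamp panel (160 x 28 mm, top 127 mm above the bench) stands on its +y side, 222 mm from the axis.
- turntable (a joint): Angle of the turntable in the base, rad, anticlockwise from above positive, no stops, counts on past full turns; 0 and multiples of 2 pi: tab at the pointer. A flywheel of nominal inertia 0.063 kg m2 in all (hidden: 0.7 to 1.35 times). Its drag is about 0.05 N m, mostly dry friction from the drag shoe (hidden: 0.4 to 2.1 times). 15 rpm = 1.57 rad/s.
- deck: The turning aluminium disc, 350 mm across, 12 mm thick, top face 62 mm above the bench, with six dark wood parts 110 mm from the axis, up to 87 mm above the bench: five round rosettes 60 mm across and, at the tab, one arched oblong plaque 90 mm long. Origin: on the axis, at the disc's underside; +x points to the tab. Must not be touched.
- tab (a point): Outer end of the small dark steel tab (16 mm wide) that sticks out of the deck's rim beside the plaque: 190 mm from the axis, 62 mm above the bench.
- pointer (a point): Point in front of the tip of the fixed steel pointer that stands just outside the rim: 190 mm from the axis, 62 mm above the bench; the tab passes through this point.
- grip_mid (a point): Point to hold on the crank's upright black grip, on the grip's axis: 166 mm above the bench, 24 mm below its top, 40 mm above the crank arm. The grip is 32 mm across, 60 mm high, turns freely on its pin, 100 mm from the turning axis; held from above it can be carried round full circles without turning the hand. The crank's own axis is the turntable's.
- tin_a: Bystander: paint tin 74 mm across, 85 mm high; origin under its centre.
- tin_b: Bystander: paint tin 74 mm across, 85 mm high; origin under its centre.
- tape: Bystander: roll of tape lying flat, 110 mm across, 25 mm high; origin under its centre.
- brush: Bystander: paint brush lying flat.
- cup: Bystander: white cup 84 mm across, 100 mm high; origin under its centre.
- driver: Bystander: screwdriver lying flat.
- offcut: Bystander: wooden offcut 110 x 70 x 18 mm; origin under its centre.
- crank (a joint): Angle of the crank relative to the turntable (not to the base), rad, anticlockwise positive, no stops. The crank drives the turntable only through a fluid coupling: 0.06 N m per rad/s of speed difference, either way. So the turntable lags (time constant about 1 s), runs slower (15 rpm needs the crank at 2.0 to 3.2 rad/s), and from rest starts only when the crank turns faster than 0.2 to 1.5 rad/s.
- shoe: Drag shoe: a loose black plastic block 30 x 30 x 42 mm, nominally 70 g, that rests on the deck near the rim in a fixed steel fork on the base's -y side and rubs on the deck. Leave it in its fork. Origin: centre of its underside.

How it is judged:
On the way:
1. the turntable runs at 13 to 17 rpm anticlockwise for 6 s in one stretch (velocity of joint turntable between 1.36136 and 1.78024 rad/s), for 6 s.
At the end, for the whole second after the job is handed in: The turntable is at rest (under 0.05 rad/s) with its tab within 30 mm of the pointer's line, measured along the rim, and the crank is released (x of tab in the frame of machine above 0.1 m and y of tab in the frame of machine between -0.03 and 0.03 m and velocity of joint turntable between -0.05 and 0.05 rad/s and contact force between the fingers and anything else below 0.5 N); the robot touches nothing.
It fails at once if the turntable runs backwards (faster than 0.15 rad/s clockwise) (velocity of joint turntable below -0.15 rad/s).
It fails at once if the turntable runs faster than 22 rpm (velocity of joint turntable above 2.30383 rad/s).
It fails at once if the robot touches the deck or the wet parts (contact force between deck and the arm above 1 N or contact force between deck and the fingers above 1 N).
It fails at once if a bystander or the drag shoe is moved more than 30 mm (distance of any of tin_a, tin_b, tape, brush, cup, driver, offcut, shoe from where it was at the start of the episode above 0.03 m).
It also fails if it takes over 64 s, if anything falls off the work surface, if the arm or the gripper's body presses on something with over 40 N, if the wrist force passes 120 N, or if a joint passes its speed limit or range.

## Working session

There is one attempt and no reset: what is moved stays moved. The work goes in short steps, Python scripts to look and compute and a shell command to move; the robot and the scene stay as the last step left them, time stands still between calls to the robot, and variables do not carry over. Pictures are saved under pics/ and viewed, at most 13 in all, crops included, and the job is handed in when it is done.

```bash
mkdir -p pics; ls
python3 - <<'E'
from rig import manip
import cv2,pickle
s=manip.get_state();print(s,manip.grip_point_offset)
d={n:manip.get_image(n) for n in("top","side")}
pickle.dump(d,open("im.pkl","wb"))
for n in d:
  cv2.imwrite(f"pics/{n}.png",cv2.resize(d[n]["pixels"],(800,600)));print(n,d[n]["fx"],d[n]["cx"],d[n]["cy"],d[n]["pose"])
E
```

```text
pics
{'clock': 0.0, 'qpos': array([ 1.19500020e+00,  2.76592169e-01,  1.50616100e+00,  3.19360019e-05,
        1.36067342e+00, -1.20983948e-01]), 'qd': array([ 4.55430355e-04, -1.15740217e-03, -1.15136741e-03,  7.54821855e-05,
        2.51388521e-03,  1.34082055e-04]), 'effort': array([-1.76458718e-03, -4.16787422e+01, -2.45813406e+01, -5.37989345e-04,
        1.12770501e-02, -2.21663532e-05]), 'position': array([0.14472504, 0.55593882, 0.23043021]), 'ee_rot': array([-2.40565227e-04,  1.27064951e-01,  9.91893975e-01, -8.84986686e-04]), 'contact_force': array([-0.05614581, -0.31445345, -0.17026653]), 'moment': array([ 0.0144752 , -0.01998233,  0.01566661]), 'gripper_force': 0.0, 'width': 0.08578870296758462} 0.0187
top 346.44088166239936 260.1959162381395 193.04566276070247 [[-0.01355252 -0.99866767  0.04979167  0.45046454]
 [-0.99985682  0.0140396   0.00944567  0.00583019]
 [-0.01013214 -0.04965653 -0.99871496  1.23701411]
 [ 0.          0.          0.          1.        ]]
side 385.1092067181076 256.2805184330998 193.00482464716512 [[ 0.69298673 -0.45269488  0.56110314 -0.18528687]
 [-0.72091168 -0.44317224  0.53280833 -0.65255336]
 [ 0.00746574 -0.77373491 -0.63346551  0.92027195]
 [ 0.          0.          0.          1.        ]]
```

View pics/top.png

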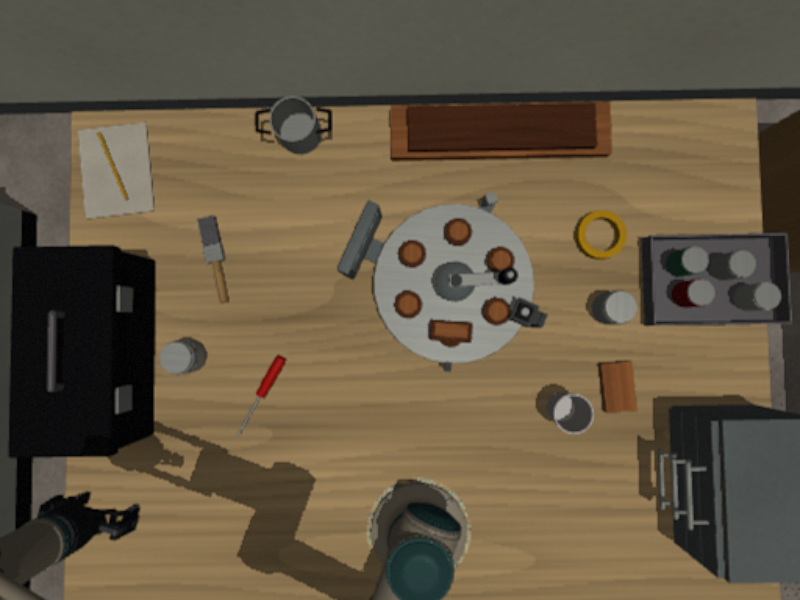

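View pics/side.png

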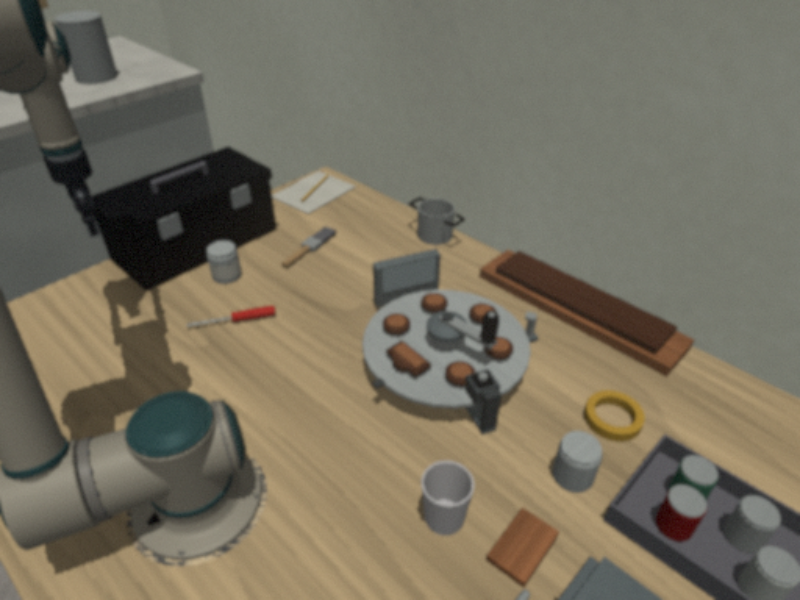

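Top view: the deck is centred near (454,283), grip top at (508,275), pointer at (488,203), tab at (447,366), drag shoe at (527,312), and the panel on the left. The side view agrees.

```bash
cat > h.py <<'E'
import numpy as np,cv2
def cloud(d):
    v,u=np.mgrid[:384,:512];z=d["depth"]
    p=np.stack([(u-d["cx"])/d["fx"]*z,(v-d["cy"])/d["fy"]*z,z],-1)
    return p@d["pose"][:3,:3].T+d["pose"][:3,3]
def px(d,u,v,z):
    r=d["pose"][:3,:3]@np.array([(u-d["cx"])/d["fx"],(v-d["cy"])/d["fy"],1]);o=d["pose"][:3,3]
    return o+r*(z-o[2])/r[2]
E
python3 - <<'E'
import pickle;from h import *
D=pickle.load(open("im.pkl","rb"))
d=D["top"]
for n,u,v,z in[("hub",456,281,.14),("grip",508,275,.19),("pointer",488,203,.08),("tab",447,366,.062),("shoe",527,312,.1),("panel",362,240,.12)]:
    print(n,px(d,u/1.5625,v/1.5625,z))
for n in D:
  d=D[n];P=cloud(d);ok=(d["depth"]>0)
  R=ok&(np.hypot(P[...,0]-.49,P[...,1])<.26)
  m=R&(abs(P[...,2]-.062)<.006)
  (c,r,_)=(*cv2.minEnclosingCircle(P[m][:,:2].astype(np.float32)),0);print(n,"deck",c,r,np.median(P[m][:,2]))
  g=R&(P[...,2]>.175)&(P[...,2]<.2);q=P[g];print("grip",len(q),q.mean(0),q.min(0),q.max(0))
  g=R&(P[...,2]>.1)&(P[...,2]<.145);print("mid",[(round(a,3),round(b,3),round(c,3)) for a,b,c in P[g][::12]])
  b=d["pixels"].astype(int)
d=D["top"];cv2.imwrite("pics/crop.png",cv2.resize(d["pixels"][115:245,215:365],(750,650))[:600])
E
```

```text
hub [ 0.5457036  -0.08478643  0.14      ]
grip [ 0.55156969 -0.18153165  0.19      ]
pointer [ 0.71861794 -0.16173158  0.08      ]
tab [ 0.36868878 -0.06848764  0.062     ]
shoe [ 0.48184469 -0.23561327  0.1       ]
panel [0.63578252 0.10731382 0.12      ]
top deck (0.5429624915122986, -0.06604120880365372) 0.20983795821666718 0.06190375073815024
grip 88 [ 0.55099056 -0.18438518  0.18842713] [ 0.53669327 -0.20137907  0.1754015 ] [ 0.56768839 -0.17004631  0.19538607]
mid [(np.float64(0.714), np.float64(0.095), np.float64(0.128)), (np.float64(0.708), np.float64(0.085), np.float64(0.127)), (np.float64(0.705), np.float64(0.076), np.float64(0.124)), (np.float64(0.699), np.float64(0.102), np.float64(0.126)), (np.float64(0.695), np.float64(0.095), np.float64(0.127)), (np.float64(0.691), np.float64(0.092), np.float64(0.128)), (np.float64(0.688), np.float64(0.089), np.float64(0.127)), (np.float64(0.685), np.float64(0.089), np.float64(0.13)), (np.float64(0.682), np.float64(0.086), np.float64(0.125)), (np.float64(0.679), np.float64(0.086), np.float64(0.126)), (np.float64(0.675), np.float64(0.08
[... 10450 characters left out ...]
.542), np.float64(-0.168), np.float64(0.115)), (np.float64(0.56), np.float64(-0.199), np.float64(0.123)), (np.float64(0.559), np.float64(-0.201), np.float64(0.121)), (np.float64(0.544), np.float64(-0.2), np.float64(0.122)), (np.float64(0.485), np.float64(-0.228), np.float64(0.113)), (np.float64(0.489), np.float64(-0.233), np.float64(0.11)), (np.float64(0.494), np.float64(-0.233), np.float64(0.102)), (np.float64(0.491), np.float64(-0.239), np.float64(0.104)), (np.float64(0.488), np.float64(-0.241), np.float64(0.104)), (np.float64(0.483), np.float64(-0.245), np.float64(0.106)), (np.float64(0.478), np.float64(-0.245), np.float64(0.106)), (np.float64(0.469), np.float64(-0.239), np.float64(0.1))]
```

View pics/crop.png

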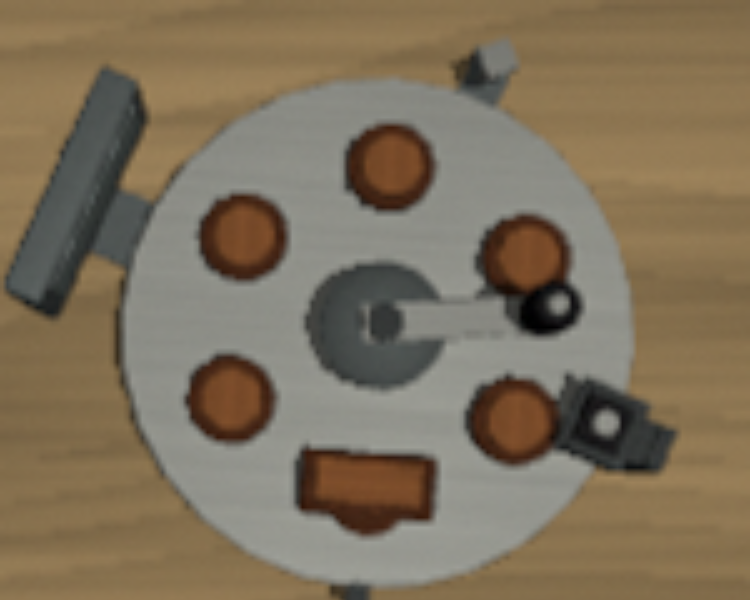

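The crop shows the deck centred at about (375,332), grip top at (555,304), hub at (385,320), tab at (350,590) and pointer tip near (480,90).

```bash
cat >> h.py <<'E'
import json,sys
C=np.array([0.5430,-0.0830]) # axis, refined below
PH=np.radians(-23.6)
def proj(d,P):
    T=np.linalg.inv(d["pose"]);q=P@T[:3,:3].T+T[:3,3]
    return q[...,0]/q[...,2]*d["fx"]+d["cx"],q[...,1]/q[...,2]*d["fy"]+d["cy"]
def angle(d,lo=None,hi=None):
    a=np.radians(np.arange(0,360,.5));s=0;w=0
    P=cloud(d).astype(np.float32)
    for r in(.105,.11,.115):
        u,v=proj(d,np.stack([C[0]+r*np.cos(a),C[1]+r*np.sin(a),0*a+.082],-1))
        m=lambda im:cv2.remap(im,u.astype(np.float32)[None],v.astype(np.float32)[None],cv2.INTER_LINEAR)[0]
        px=m(d["pixels"].astype(np.float32));z=m(P[...,2]);ok=(z<.1)&(z>.03)
        wood=np.clip((px[:,2]-px[:,0])/px.max(1).clip(1)*2.5-.5,-.5,.5)
        s=s+wood*ok;w=w+ok
    rel=lambda c,h:abs((a-c+np.pi)%(2*np.pi)-np.pi)<h
    t=rel(0,.39)*1.
    for k in range(1,6):t+=rel(k*np.pi/3,.273)
    t=np.clip(t,0,1)-.5
    sc=np.array([(s*np.roll(t,k)).sum() for k in range(720)])/np.maximum(w.sum(),1)*2
    th=((a-PH)%(2*np.pi))
    return th,sc,w.sum()/3/720
E
cat > sc.py <<'E'
# measure the turntable angle (rel. pointer) with clock; python3 sc.py
from h import *;from rig import manip
st=manip.get_state();d=manip.get_image("top")
th,sc,vis=angle(d)
L=[json.loads(l) for l in open("log")] if __import__("os").path.exists("log") else []
o=np.argsort(-sc);b=o[0];alt=[i for i in o if abs((i-b+360)%720-360)>60][0]
p=st["position"];ca=np.arctan2(p[1]-C[1],p[0]-C[0])
print("clock %.2f tt %.3f sc %.2f | alt %.2f sc %.2f vis %.2f | tcp"%(st["clock"],th[b],sc[b],th[alt],sc[alt],vis),p.round(4),"crank(world) %.3f r %.3f"%(ca,np.hypot(*(p[:2]-C))),"F",st["contact_force"].round(1),"w %.3f"%st["width"])
open("log","a").write(json.dumps([st["clock"],float(th[b]),float(sc[b]),float(ca)])+"\n")
E
python3 - <<'E'
import pickle;from h import *
D=pickle.load(open("im.pkl","rb"));d=D["top"]
c=lambda x,y,z:px(d,215+(x+.5)/5-.5,115+(y+.5)/5-.5,z)
C0=c(375.5,332,.062);G=c(555,304,.19);print("axis",C0,"hub",c(385,320,.135),"grip",G,np.hypot(*(G-C0)[:2]))
for k,x,y,z in[("tab",352,590,.062),("ptr",480,92,.062),("panel",77,190,.12),("shoe",606,423,.104)]:
  q=c(x,y,z)-C0;print(k,np.hypot(*q[:2]),np.degrees(np.arctan2(q[1],q[0])))
th,sc,vis=angle(d);b=sc.argmax();print(th[b],sc[b],vis)
E
python3 sc.py
```

```text
axis [ 0.54862572 -0.08389126  0.062     ] hub [ 0.55011453 -0.08450663  0.135     ] grip [ 0.55337164 -0.18302388  0.19      ] 0.09924615924051358
tab 0.17540917066284337 173.7980313941143
ptr 0.17971600671294982 -24.43790565584344
panel 0.21647000108960618 65.28342505713516
shoe 0.1600032632881837 -114.06993451433347
3.448770601940795 0.38402032213760356 0.9444444444444444
clock 0.10 tt 3.449 sc 0.38 | alt 5.53 sc 0.35 vis 0.95 | tcp [0.1447 0.556  0.2306] crank(world) 2.128 r 0.753 F [ 0.5  0.2 -1.4] w 0.086
```

```bash
sed -i 's/^C=.*/C=np.array([0.5490,-0.0842])/;s/^PH=.*/PH=np.radians(-24.4)/' h.py
python3 -m pendant '[{"jaw":1,"tx":3,"ty":-5,"tz":2},{"jaw":1,"tx":6,"ty":-10.5,"tz":2.5},{"jaw":1,"tx":9,"ty":-16,"tz":2.5},{"jaw":1,"tx":12,"ty":-21.5,"tz":2.5},{"jaw":1,"tx":15,"ty":-27,"tz":2.5},{"jaw":1,"tx":18,"ty":-32.5,"tz":2.5},{"jaw":1,"tx":21,"ty":-38,"tz":2.5},{"jaw":1,"tx":24,"ty":-43.5,"tz":2.5},{"jaw":1,"tx":27,"ty":-49,"tz":2.5},{"jaw":1,"tx":30,"ty":-54.5,"tz":2.5}]' 40
python3 -m pendant '[{"jaw":1,"tx":3,"ty":-5,"tz":0},{"jaw":1,"tx":6,"ty":-10.5,"tz":0},{"jaw":1,"tx":9,"ty":-16,"tz":0},{"jaw":1,"tx":10.8,"ty":-19.4,"tz":0},{"jaw":1,"tx":10.8,"ty":-19.4,"tz":0},{"jaw":1,"tx":10.8,"ty":-19.4,"tz":0}]' 40
python3 sc.py
python3 - <<'E'
from rig import manip;import cv2
d=manip.get_image("side");cv2.imwrite("pics/s2.png",cv2.resize(d["pixels"][110:300,180:400],(800,600)))
d=manip.get_image("top");cv2.imwrite("pics/t2.png",cv2.resize(d["pixels"][100:250,200:400],(800,600)))
E
```

```text
clock 0.15 tt 3.471 sc 0.43 | alt 5.57 sc 0.37 vis 0.94 | tcp [0.1448 0.5561 0.2306] crank(world) 2.134 r 0.757 F [-0.4  0.4 -0.1] w 0.085invalid input at $[0]: expected keys jaw, tx, ty, tz, ax, ay, az
invalid input at $[0]: expected keys jaw, tx, ty, tz, ax, ay, az
```

View pics/s2.png

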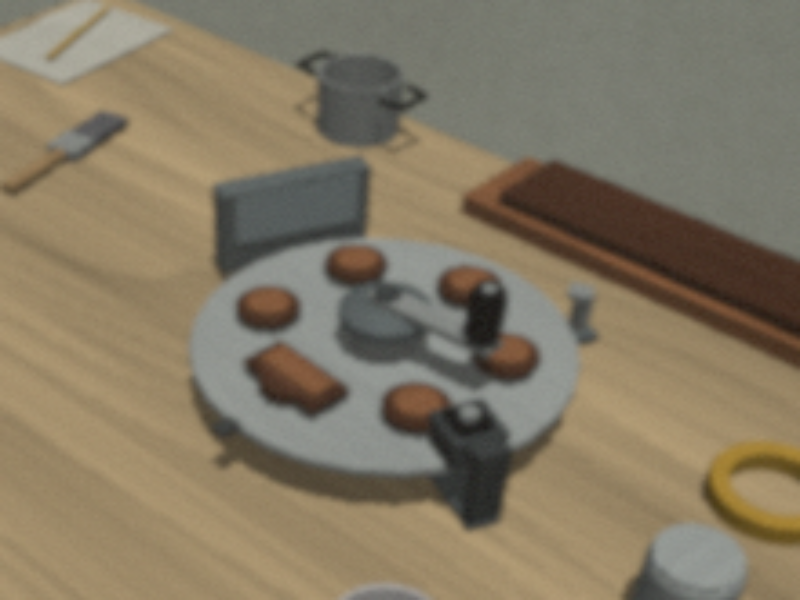

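The crop shows the untouched turntable, grip at (487,310) and shoe in its fork at (470,430). The move was refused because every row needs all the keys.

```bash
python3 -m pendant '[{"jaw":1,"tx":3,"ty":-5,"tz":2,"ax":0,"ay":0,"az":0},{"jaw":1,"tx":6,"ty":-10.5,"tz":2.5,"ax":0,"ay":0,"az":0},{"jaw":1,"tx":9,"ty":-16,"tz":2.5,"ax":0,"ay":0,"az":0},{"jaw":1,"tx":12,"ty":-21.5,"tz":2.5,"ax":0,"ay":0,"az":0},{"jaw":1,"tx":15,"ty":-27,"tz":2.5,"ax":0,"ay":0,"az":0},{"jaw":1,"tx":18,"ty":-32.5,"tz":2.5,"ax":0,"ay":0,"az":0},{"jaw":1,"tx":21,"ty":-38,"tz":2.5,"ax":0,"ay":0,"az":0},{"jaw":1,"tx":24,"ty":-43.5,"tz":2.5,"ax":0,"ay":0,"az":0},{"jaw":1,"tx":27,"ty":-49,"tz":2.5,"ax":0,"ay":0,"az":0},{"jaw":1,"tx":30,"ty":-54.5,"tz":2.5,"ax":0,"ay":0,"az":0}]' 40
python3 -m pendant '[{"jaw":1,"tx":3,"ty":-5,"tz":0,"ax":0,"ay":0,"az":0},{"jaw":1,"tx":6,"ty":-10.5,"tz":0,"ax":0,"ay":0,"az":0},{"jaw":1,"tx":9,"ty":-16,"tz":0,"ax":0,"ay":0,"az":0},{"jaw":1,"tx":10.8,"ty":-19.4,"tz":0,"ax":0,"ay":0,"az":0},{"jaw":1,"tx":10.8,"ty":-19.4,"tz":0,"ax":0,"ay":0,"az":0},{"jaw":1,"tx":10.8,"ty":-19.4,"tz":0,"ax":0,"ay":0,"az":0}]' 40
python3 sc.py
python3 - <<'E'
from rig import manip;import cv2
d=manip.get_image("side");cv2.imwrite("pics/s3.png",cv2.resize(d["pixels"][110:300,180:400],(800,600)))
d=manip.get_image("top");cv2.imwrite("pics/t3.png",cv2.resize(d["pixels"][100:250,200:400],(800,600)))
E
```

```text
clock: 1.55
position: [0.4449, 0.0109, 0.2566]
ee_rot: [0.001, 0.127, 0.992, 0.0]
contact_force: [0.6, 1.4, 0.9]
width: 0.0855
gripper_force: 0.0
clock: 2.3
position: [0.5517, -0.1806, 0.256]
ee_rot: [-0.001, 0.127, 0.992, 0.001]
contact_force: [0.8, 1.2, 0.4]
width: 0.0853
gripper_force: 0.0
clock 2.30 tt 3.471 sc 0.42 | alt 4.52 sc 0.36 vis 0.71 | tcp [ 0.5517 -0.1806  0.256 ] crank(world) -1.543 r 0.096 F [0.8 1.2 0.4] w 0.085
```

View pics/s3.png

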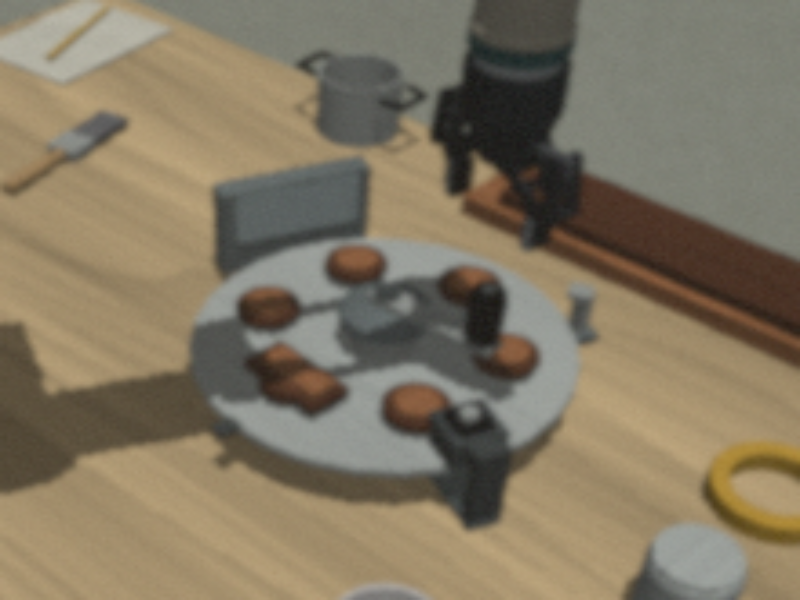

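View pics/t3.png

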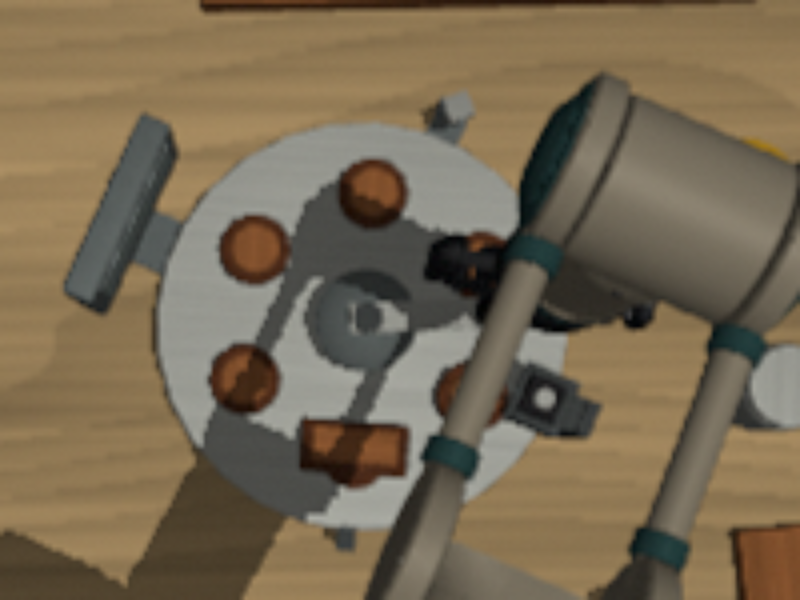

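The gripper stands over the grip: side view fingertips straddle (496,213) above the grip at (487,290), and the top view agrees. Going down and closing.

```bash
python3 -m pendant '[{"jaw":1,"tx":0,"ty":0,"tz":-4,"ax":0,"ay":0,"az":0},{"jaw":1,"tx":0,"ty":0,"tz":-8,"ax":0,"ay":0,"az":0},{"jaw":1,"tx":0,"ty":0,"tz":-10.8,"ax":0,"ay":0,"az":0},{"jaw":1,"tx":0,"ty":0,"tz":-10.8,"ax":0,"ay":0,"az":0},{"jaw":-1,"tx":0,"ty":0,"tz":-10.8,"ax":0,"ay":0,"az":0},{"jaw":-1,"tx":0,"ty":0,"tz":-10.8,"ax":0,"ay":0,"az":0},{"jaw":-1,"tx":0,"ty":0,"tz":-10.8,"ax":0,"ay":0,"az":0},{"jaw":-1,"tx":0,"ty":0,"tz":-10.8,"ax":0,"ay":0,"az":0},{"jaw":-1,"tx":0,"ty":0,"tz":-10.8,"ax":0,"ay":0,"az":0},{"jaw":-1,"tx":0,"ty":0,"tz":-10.8,"ax":0,"ay":0,"az":0}]' 40
python3 sc.py
```

```text
clock: 3.7
position: [0.5535, -0.1824, 0.1499]
ee_rot: [0.002, 0.127, 0.992, -0.001]
contact_force: [-0.1, -2.6, 5.7]
width: 0.0306
gripper_force: 39.4
clock 3.70 tt 3.489 sc 0.43 | alt 4.53 sc 0.37 vis 0.74 | tcp [ 0.5535 -0.1824  0.1499] crank(world) -1.525 r 0.098 F [-0.1 -2.6  5.7] w 0.031
```

```bash
cat > plan.py <<'E'
# plan.py tx0 ty0(commanded xy,m) inc... : cm shifts for each row along the circle
from h import *
x,y,*inc=map(float,sys.argv[1:]);a=np.arctan2(y-C[1],x-C[0]);R=.1
b=a+np.cumsum(inc)
for t in b:print("%.1f %.1f"%((C[0]+R*np.cos(t)-x)*100,(C[1]+R*np.sin(t)-y)*100),end=" | ")
X,Y=[round(q,1) for q in((C[0]+R*np.cos(b[-1])-x)*100,(C[1]+R*np.sin(b[-1])-y)*100)]
print("\nend cmd %.4f %.4f ang %.3f"%(x+X/100,y+Y/100,b[-1]))
E
python3 plan.py .5528 -.1830 .02 .04 .06 .08 .1 .12 .14 .16 .18 .2
```

```text
0.2 -0.1 | 0.6 -0.1 | 1.2 0.0 | 2.0 0.2 | 2.9 0.4 | 4.0 0.9 | 5.3 1.6 | 6.5 2.6 | 7.7 4.0 | 8.7 5.7 | 
end cmd 0.6398 -0.1260 ang -0.432
```

```bash
python3 -m pendant '[{"jaw":-1,"tx":0.2,"ty":-0.1,"tz":0,"ax":0,"ay":0,"az":0},{"jaw":-1,"tx":0.6,"ty":-0.1,"tz":0,"ax":0,"ay":0,"az":0},{"jaw":-1,"tx":1.2,"ty":0,"tz":0,"ax":0,"ay":0,"az":0},{"jaw":-1,"tx":2.0,"ty":0.2,"tz":0,"ax":0,"ay":0,"az":0},{"jaw":-1,"tx":2.9,"ty":0.4,"tz":0,"ax":0,"ay":0,"az":0},{"jaw":-1,"tx":4.0,"ty":0.9,"tz":0,"ax":0,"ay":0,"az":0},{"jaw":-1,"tx":5.3,"ty":1.6,"tz":0,"ax":0,"ay":0,"az":0},{"jaw":-1,"tx":6.5,"ty":2.6,"tz":0,"ax":0,"ay":0,"az":0},{"jaw":-1,"tx":7.7,"ty":4.0,"tz":0,"ax":0,"ay":0,"az":0},{"jaw":-1,"tx":8.7,"ty":5.7,"tz":0,"ax":0,"ay":0,"az":0}]'
python3 sc.py
python3 plan.py .6398 -.1260 .22 .24 .26 .275 .275 .275 .275 .275 .275 .275
```

```text
clock: 5.0
position: [0.6357, -0.1217, 0.1496]
ee_rot: [-0.004, 0.127, 0.992, 0.001]
contact_force: [-11.7, 4.0, 13.6]
width: 0.0306
gripper_force: 40.0
clock 5.00 tt 3.524 sc 0.42 | alt 4.57 sc 0.40 vis 0.57 | tcp [ 0.6357 -0.1217  0.1496] crank(world) -0.408 r 0.094 F [-11.7   4.   13.6] w 0.031
0.7 2.1 | 0.9 4.5 | 0.5 7.0 | -0.6 9.5 | -2.4 11.6 | -4.7 13.2 | -7.3 14.0 | -10.0 14.1 | -12.7 13.5 | -15.1 12.2 | 
end cmd 0.4888 -0.0040 ang 2.214
```

```bash
sed -i 's/^from h import \*/from h import *\nC=np.array([.5440,-.0830])/' plan.py; sed -i 's/^p=st/C=np.array([.5440,-.0830]);p=st/' sc.py
python3 plan.py .6398 -.1260 .22 .24 .26 .275 .275 .275 .275 .275 .275 .275
```

```text
0.2 2.3 | 0.4 4.7 | -0.0 7.2 | -1.2 9.7 | -3.0 11.8 | -5.3 13.3 | -7.9 14.2 | -10.6 14.2 | -13.3 13.6 | -15.7 12.2 | 
end cmd 0.4828 -0.0040 ang 2.223
```

```bash
python3 -m pendant '[{"jaw":-1,"tx":0.2,"ty":2.3,"tz":0,"ax":0,"ay":0,"az":0},{"jaw":-1,"tx":0.4,"ty":4.7,"tz":0,"ax":0,"ay":0,"az":0},{"jaw":-1,"tx":0,"ty":7.2,"tz":0,"ax":0,"ay":0,"az":0},{"jaw":-1,"tx":-1.2,"ty":9.7,"tz":0,"ax":0,"ay":0,"az":0},{"jaw":-1,"tx":-3.0,"ty":11.8,"tz":0,"ax":0,"ay":0,"az":0}]'
python3 sc.py
python3 -m pendant '[{"jaw":-1,"tx":-2.3,"ty":1.5,"tz":0,"ax":0,"ay":0,"az":0},{"jaw":-1,"tx":-4.9,"ty":2.4,"tz":0,"ax":0,"ay":0,"az":0},{"jaw":-1,"tx":-7.6,"ty":2.4,"tz":0,"ax":0,"ay":0,"az":0},{"jaw":-1,"tx":-10.3,"ty":1.8,"tz":0,"ax":0,"ay":0,"az":0},{"jaw":-1,"tx":-12.7,"ty":0.4,"tz":0,"ax":0,"ay":0,"az":0}]'
python3 sc.py
python3 plan.py .4828 -.0040 .275 .275 .275 .275 .275 .275 .275 .275 .275 .275
```

```text
clock: 5.68
position: [0.6085, -0.0069, 0.1498]
ee_rot: [0.0, 0.127, 0.992, -0.002]
contact_force: [-5.8, -6.4, 9.4]
width: 0.0306
gripper_force: 39.8
clock 5.67 tt 3.733 sc 0.43 | alt 0.59 sc 0.40 vis 0.69 | tcp [ 0.6085 -0.0069  0.1498] crank(world) 0.867 r 0.100 F [-5.8 -6.4  9.4] w 0.031
clock: 6.35
position: [0.4832, -0.0026, 0.1498]
ee_rot: [0.003, 0.127, 0.992, -0.0]
contact_force: [4.5, -4.9, 4.6]
width: 0.0306
gripper_force: 39.8
clock 6.35 tt 4.143 sc 0.43 | alt 3.10 sc 0.38 vis 0.68 | tcp [ 0.4832 -0.0026  0.1498] crank(world) 2.218 r 0.101 F [ 4.5 -4.9  4.6] w 0.031
-1.9 -2.0 | -3.2 -4.4 | -3.8 -7.0 | -3.7 -9.8 | -2.8 -12.4 | -1.3 -14.6 | 0.8 -16.4 | 3.3 -17.5 | 6.0 -17.9 | 8.8 -17.5 | 
end cmd 0.5708 -0.1790 ang 4.980
```

```bash
python3 -m pendant '[{"jaw":-1,"tx":-1.9,"ty":-2.0,"tz":0,"ax":0,"ay":0,"az":0},{"jaw":-1,"tx":-3.2,"ty":-4.4,"tz":0,"ax":0,"ay":0,"az":0},{"jaw":-1,"tx":-3.8,"ty":-7.0,"tz":0,"ax":0,"ay":0,"az":0},{"jaw":-1,"tx":-3.7,"ty":-9.8,"tz":0,"ax":0,"ay":0,"az":0},{"jaw":-1,"tx":-2.8,"ty":-12.4,"tz":0,"ax":0,"ay":0,"az":0}]'
python3 sc.py
python3 -m pendant '[{"jaw":-1,"tx":1.5,"ty":-2.2,"tz":0,"ax":0,"ay":0,"az":0},{"jaw":-1,"tx":3.6,"ty":-4.0,"tz":0,"ax":0,"ay":0,"az":0},{"jaw":-1,"tx":6.1,"ty":-5.1,"tz":0,"ax":0,"ay":0,"az":0},{"jaw":-1,"tx":8.8,"ty":-5.5,"tz":0,"ax":0,"ay":0,"az":0},{"jaw":-1,"tx":11.6,"ty":-5.1,"tz":0,"ax":0,"ay":0,"az":0}]'
python3 sc.py
python3 plan.py .5708 -.1790 .275 .275 .275 .275 .275 .275 .275 .275 .275 .275
```

```text
clock: 7.02
position: [0.4531, -0.127, 0.1498]
ee_rot: [-0.0, 0.127, 0.992, -0.0]
contact_force: [-0.2, 1.6, 7.6]
width: 0.0304
gripper_force: 40.4
clock 7.03 tt 4.693 sc 0.42 | alt 3.65 sc 0.38 vis 0.78 | tcp [ 0.4531 -0.127   0.1498] crank(world) -2.691 r 0.101 F [-0.2  1.6  7.6] w 0.030
clock: 7.7
position: [0.5719, -0.1789, 0.1499]
ee_rot: [0.002, 0.128, 0.992, -0.001]
contact_force: [-0.9, 0.5, 7.2]
width: 0.0307
gripper_force: 40.4
clock 7.70 tt 5.322 sc 0.42 | alt 4.27 sc 0.38 vis 0.79 | tcp [ 0.5719 -0.1789  0.1499] crank(world) -1.288 r 0.100 F [-0.9  0.5  7.2] w 0.031
2.5 1.1 | 4.6 2.8 | 6.2 5.0 | 7.1 7.6 | 7.3 10.4 | 6.7 13.0 | 5.4 15.5 | 3.5 17.4 | 1.2 18.8 | -1.5 19.5 | 
end cmd 0.5558 0.0160 ang 1.451
```

```bash
python3 plan.py .5708 -.1790 .31 .36 .37 .37 .37 .37 .36 .34 .325 .325;python3 - <<'E'
import json,numpy as np
from scipy.optimize import least_squares
L=np.array([json.loads(l) for l in open("log")]);L=L[L[:,0]>=5];print(L)
t=L[:,0];th=L[:,1];ca=np.unwrap(L[:,3])
g=np.arange(0,t[-1]-t[0]+.005,.005);c=np.interp(g,t-t[0],ca);wc=np.gradient(c,.005)
def sim(p):
    w=0;h=th[0];o=[]
    for x in wc:
        o.append(h);a=p[0]*(x-w)-p[1]
        w=max(w+a*.005,0);h+=w*.005
    return np.interp(t-t[0],g,o)
r=least_squares(lambda p:sim(p)-th,[1,.8],bounds=([.5,.1],[1.7,2.5]));print(r.x,r.fun)
E
```

```text
2.8 1.2 | 5.4 3.7 | 7.0 7.0 | 7.3 10.7 | 6.2 14.2 | 3.9 17.1 | 0.8 19.0 | -2.5 19.6 | -5.7 19.1 | -8.6 17.7 | 
end cmd 0.4848 -0.0020 ang 2.201
[[ 5.          3.52381976  0.42272054 -0.40837702]
 [ 5.675       3.73325927  0.42794672  0.8670592 ]
 [ 6.35        4.14341164  0.42784544  2.21807355]
 [ 7.025       4.69319036  0.42098873 -2.69083424]
 [ 7.7         5.32150889  0.42349402 -1.28754979]]
[1.39139615 1.51327131] [ 0.         -0.01745395  0.00422033  0.00741734 -0.0044957 ]
```

```bash
python3 -m pendant '[{"jaw":-1,"tx":2.8,"ty":1.2,"tz":0,"ax":0,"ay":0,"az":0},{"jaw":-1,"tx":5.4,"ty":3.7,"tz":0,"ax":0,"ay":0,"az":0},{"jaw":-1,"tx":7.0,"ty":7.0,"tz":0,"ax":0,"ay":0,"az":0},{"jaw":-1,"tx":7.3,"ty":10.7,"tz":0,"ax":0,"ay":0,"az":0},{"jaw":-1,"tx":6.2,"ty":14.2,"tz":0,"ax":0,"ay":0,"az":0}]'
python3 sc.py
python3 -m pendant '[{"jaw":-1,"tx":-2.3,"ty":2.9,"tz":0,"ax":0,"ay":0,"az":0},{"jaw":-1,"tx":-5.4,"ty":4.8,"tz":0,"ax":0,"ay":0,"az":0},{"jaw":-1,"tx":-8.7,"ty":5.4,"tz":0,"ax":0,"ay":0,"az":0},{"jaw":-1,"tx":-11.9,"ty":4.9,"tz":0,"ax":0,"ay":0,"az":0},{"jaw":-1,"tx":-14.8,"ty":3.5,"tz":0,"ax":0,"ay":0,"az":0}]'
python3 sc.py
cat > fit.py <<'E'
import json,numpy as np
from scipy.optimize import least_squares
L=np.array([json.loads(l) for l in open("log")]);L=L[L[:,0]>=5]
t=L[:,0]-5;th=np.unwrap(L[:,1],period=2*np.pi);ca=L[:,3].copy()
for i in range(1,len(ca)):
    while ca[i]<ca[i-1]-.3:ca[i]+=2*np.pi
g=np.arange(0,t[-1]+.005,.005);wc=np.gradient(np.interp(g,t,ca),.005)
def sim(p,full=0):
    w=0;h=th[0];o=[];W=[]
    for x in wc:
        o.append(h);W.append(w);w=max(w+(p[0]*(x-w)-p[1])*.005,0);h+=w*.005
    return (np.interp(t,g,o),np.interp(t,g,W)) if full else np.interp(t,g,o)
r=least_squares(lambda p:sim(p)-th,[1,.8],bounds=([.5,.1],[1.7,2.5]))
print("k %.2f drag/c %.2f"%(r.x[0],r.x[1]/r.x[0]),"res",r.fun[-5:].round(3),"w",sim(r.x,1)[1][-5:].round(2))
print("avg tt",(np.diff(th)/np.diff(t))[-5:].round(2),"crank",(np.diff(ca)/np.diff(t))[-5:].round(2),"tt now",th[-1].round(3),"clock",t[-1]+5)
E
python3 fit.py
python3 plan.py .4848 -.0020 .34 .34 .34 .34 .34 .34 .34 .34 .34 .34
```

```text
clock: 8.38
position: [0.6314, -0.0351, 0.1497]
ee_rot: [-0.001, 0.127, 0.992, -0.001]
contact_force: [-9.0, -6.6, 11.0]
width: 0.0304
gripper_force: 40.7
clock 8.38 tt 6.081 sc 0.42 | alt 2.93 sc 0.39 vis 0.56 | tcp [ 0.6314 -0.0351  0.1497] crank(world) 0.501 r 0.100 F [-9.  -6.6 11. ] w 0.030
clock: 9.05
position: [0.4852, -0.0009, 0.1498]
ee_rot: [0.003, 0.126, 0.992, -0.001]
contact_force: [5.2, -7.0, 2.5]
width: 0.0303
gripper_force: 40.1
clock 9.05 tt 0.705 sc 0.43 | alt 2.80 sc 0.38 vis 0.66 | tcp [ 0.4852 -0.0009  0.1498] crank(world) 2.192 r 0.101 F [ 5.2 -7.   2.5] w 0.030
k 1.48 drag/c 1.11 res [ 0.008  0.006 -0.016  0.004  0.004] w [0.74 0.86 0.93 1.31 1.37]
avg tt [0.61 0.81 0.93 1.12 1.34] crank [2.   2.04 2.08 2.65 2.51] tt now 6.988 clock 9.05
-2.3 -2.5 | -3.7 -5.5 | -4.0 -8.9 | -3.2 -12.2 | -1.3 -15.0 | 1.4 -17.0 | 4.6 -18.0 | 8.0 -17.9 | 11.1 -16.6 | 13.7 -14.4 | 
end cmd 0.6218 -0.1460 ang 5.602
```

```bash
python3 plan.py .4848 -.0020 .36 .37 .37 .36 .35 .35 .35 .35 .35 .35
```

```text
-2.4 -2.6 | -3.9 -6.0 | -4.0 -9.7 | -2.8 -13.1 | -0.5 -15.7 | 2.5 -17.5 | 5.9 -18.1 | 9.3 -17.5 | 12.4 -15.8 | 14.6 -13.1 | 
end cmd 0.6308 -0.1330 ang 5.762
```

```bash
python3 -m pendant '[{"jaw":-1,"tx":-2.4,"ty":-2.6,"tz":0,"ax":0,"ay":0,"az":0},{"jaw":-1,"tx":-3.9,"ty":-6.0,"tz":0,"ax":0,"ay":0,"az":0},{"jaw":-1,"tx":-4.0,"ty":-9.7,"tz":0,"ax":0,"ay":0,"az":0},{"jaw":-1,"tx":-2.8,"ty":-13.1,"tz":0,"ax":0,"ay":0,"az":0},{"jaw":-1,"tx":-0.5,"ty":-15.7,"tz":0,"ax":0,"ay":0,"az":0},{"jaw":-1,"tx":2.5,"ty":-17.5,"tz":0,"ax":0,"ay":0,"az":0},{"jaw":-1,"tx":5.9,"ty":-18.1,"tz":0,"ax":0,"ay":0,"az":0},{"jaw":-1,"tx":9.3,"ty":-17.5,"tz":0,"ax":0,"ay":0,"az":0},{"jaw":-1,"tx":12.4,"ty":-15.8,"tz":0,"ax":0,"ay":0,"az":0},{"jaw":-1,"tx":14.6,"ty":-13.1,"tz":0,"ax":0,"ay":0,"az":0}]'
python3 sc.py; python3 fit.py
python3 plan.py .6308 -.1330 .35 .35 .35 .35 .35 .35 .35 .35 .35 .35
```

```text
clock: 10.35
position: [0.6313, -0.1308, 0.1497]
ee_rot: [0.0, 0.128, 0.992, 0.0]
contact_force: [-5.7, 2.3, 9.8]
width: 0.0305
gripper_force: 41.2
clock 10.35 tt 2.677 sc 0.44 | alt 3.72 sc 0.39 vis 0.59 | tcp [ 0.6313 -0.1308  0.1497] crank(world) -0.501 r 0.099 F [-5.7  2.3  9.8] w 0.030
k 1.52 drag/c 1.12 res [ 0.007 -0.017  0.001 -0.001  0.004] w [0.86 0.92 1.31 1.36 1.6 ]
avg tt [0.81 0.93 1.12 1.34 1.52] crank [2.04 2.08 2.65 2.51 2.76] tt now 8.961 clock 10.35
1.2 3.3 | 1.2 6.8 | -0.0 10.0 | -2.3 12.7 | -5.3 14.4 | -8.7 15.0 | -12.2 14.4 | -15.2 12.6 | -17.4 9.9 | -18.5 6.6 | 
end cmd 0.4458 -0.0670 ang 2.977
```

```bash
python3 -m pendant '[{"jaw":-1,"tx":1.2,"ty":3.3,"tz":0,"ax":0,"ay":0,"az":0},{"jaw":-1,"tx":1.2,"ty":6.8,"tz":0,"ax":0,"ay":0,"az":0},{"jaw":-1,"tx":0,"ty":10.0,"tz":0,"ax":0,"ay":0,"az":0},{"jaw":-1,"tx":-2.3,"ty":12.7,"tz":0,"ax":0,"ay":0,"az":0},{"jaw":-1,"tx":-5.3,"ty":14.4,"tz":0,"ax":0,"ay":0,"az":0},{"jaw":-1,"tx":-8.7,"ty":15.0,"tz":0,"ax":0,"ay":0,"az":0},{"jaw":-1,"tx":-12.2,"ty":14.4,"tz":0,"ax":0,"ay":0,"az":0},{"jaw":-1,"tx":-15.2,"ty":12.6,"tz":0,"ax":0,"ay":0,"az":0},{"jaw":-1,"tx":-17.4,"ty":9.9,"tz":0,"ax":0,"ay":0,"az":0},{"jaw":-1,"tx":-18.5,"ty":6.6,"tz":0,"ax":0,"ay":0,"az":0}]'
python3 sc.py; python3 fit.py
python3 plan.py .4458 -.0670 .35 .35 .35 .35 .35 .35 .35 .35 .35 .35
```

```text
clock: 11.65
position: [0.4444, -0.065, 0.1498]
ee_rot: [0.001, 0.127, 0.992, 0.001]
contact_force: [3.4, 0.2, 5.2]
width: 0.0306
gripper_force: 40.9
clock 11.65 tt 4.807 sc 0.43 | alt 3.76 sc 0.41 vis 0.71 | tcp [ 0.4444 -0.065   0.1498] crank(world) 2.963 r 0.101 F [3.4 0.2 5.2] w 0.031
k 1.35 drag/c 1.09 res [-0.019  0.002  0.007  0.03  -0.019] w [0.94 1.31 1.38 1.62 1.59]
avg tt [0.93 1.12 1.34 1.52 1.64] crank [2.08 2.65 2.51 2.76 2.66] tt now 11.09 clock 11.65
-0.0 -3.5 | 1.2 -6.7 | 3.5 -9.4 | 6.6 -11.1 | 10.0 -11.6 | 13.4 -10.9 | 16.4 -9.1 | 18.6 -6.4 | 19.7 -3.1 | 19.6 0.4 | 
end cmd 0.6418 -0.0630 ang 6.480
```

```bash
python3 -m pendant '[{"jaw":-1,"tx":0,"ty":-3.4,"tz":0,"ax":0,"ay":0,"az":0},{"jaw":-1,"tx":1.2,"ty":-6.6,"tz":0,"ax":0,"ay":0,"az":0},{"jaw":-1,"tx":3.5,"ty":-9.3,"tz":0,"ax":0,"ay":0,"az":0},{"jaw":-1,"tx":6.5,"ty":-11.1,"tz":0,"ax":0,"ay":0,"az":0},{"jaw":-1,"tx":9.9,"ty":-11.6,"tz":0,"ax":0,"ay":0,"az":0},{"jaw":-1,"tx":13.3,"ty":-10.9,"tz":0,"ax":0,"ay":0,"az":0},{"jaw":-1,"tx":16.3,"ty":-9.2,"tz":0,"ax":0,"ay":0,"az":0},{"jaw":-1,"tx":18.5,"ty":-6.6,"tz":0,"ax":0,"ay":0,"az":0},{"jaw":-1,"tx":19.6,"ty":-3.3,"tz":0,"ax":0,"ay":0,"az":0},{"jaw":-1,"tx":19.7,"ty":0.1,"tz":0,"ax":0,"ay":0,"az":0}]'
python3 sc.py; python3 fit.py
python3 plan.py .6428 -.0660 .345 .345 .345 .345 .345 .345 .345 .345 .345 .345
```

```text
clock: 12.95
position: [0.6416, -0.0636, 0.1497]
ee_rot: [-0.001, 0.127, 0.992, -0.0]
contact_force: [-10.4, -1.9, 10.5]
width: 0.0305
gripper_force: 41.6
clock 12.95 tt 0.696 sc 0.42 | alt 2.80 sc 0.37 vis 0.25 | tcp [ 0.6416 -0.0636  0.1497] crank(world) 0.196 r 0.100 F [-10.4  -1.9  10.5] w 0.030
k 1.23 drag/c 1.06 res [-0.004  0.004  0.042  0.022 -0.032] w [1.31 1.39 1.64 1.61 1.64]
avg tt [1.12 1.34 1.52 1.64 1.67] crank [2.65 2.51 2.76 2.66 2.71] tt now 13.263 clock 12.95
-1.2 3.2 | -3.4 5.9 | -6.3 7.6 | -9.7 8.3 | -13.1 7.8 | -16.1 6.1 | -18.4 3.6 | -19.7 0.4 | -19.8 -3.0 | -18.8 -6.3 | 
end cmd 0.4548 -0.1290 ang 3.620
```

```bash
python3 plan.py .6428 -.0660 .335 .335 .335 .335 .335 .335 .335 .335 .335 .335
```

```text
-1.1 3.1 | -3.2 5.7 | -6.0 7.5 | -9.3 8.3 | -12.6 7.9 | -15.6 6.5 | -18.0 4.2 | -19.5 1.2 | -19.9 -2.1 | -19.2 -5.4 | 
end cmd 0.4508 -0.1200 ang 3.520
```

```bash
python3 -m pendant '[{"jaw":-1,"tx":-1.1,"ty":3.1,"tz":0,"ax":0,"ay":0,"az":0},{"jaw":-1,"tx":-3.2,"ty":5.7,"tz":0,"ax":0,"ay":0,"az":0},{"jaw":-1,"tx":-6.0,"ty":7.5,"tz":0,"ax":0,"ay":0,"az":0},{"jaw":-1,"tx":-9.3,"ty":8.3,"tz":0,"ax":0,"ay":0,"az":0},{"jaw":-1,"tx":-12.6,"ty":7.9,"tz":0,"ax":0,"ay":0,"az":0},{"jaw":-1,"tx":-15.6,"ty":6.5,"tz":0,"ax":0,"ay":0,"az":0},{"jaw":-1,"tx":-18.0,"ty":4.2,"tz":0,"ax":0,"ay":0,"az":0},{"jaw":-1,"tx":-19.5,"ty":1.2,"tz":0,"ax":0,"ay":0,"az":0},{"jaw":-1,"tx":-19.9,"ty":-2.1,"tz":0,"ax":0,"ay":0,"az":0},{"jaw":-1,"tx":-19.2,"ty":-5.4,"tz":0,"ax":0,"ay":0,"az":0}]'
python3 sc.py; python3 fit.py
python3 plan.py .4508 -.1200 .335 .335 .335 .335 .335 .335 .335 .335 .335 .335
```

```text
clock: 14.25
position: [0.4494, -0.1188, 0.1499]
ee_rot: [0.0, 0.127, 0.992, 0.0]
contact_force: [4.4, 1.4, 5.4]
width: 0.0304
gripper_force: 41.0
clock 14.25 tt 2.791 sc 0.42 | alt 3.84 sc 0.36 vis 0.79 | tcp [ 0.4494 -0.1188  0.1499] crank(world) -2.780 r 0.101 F [4.4 1.4 5.4] w 0.030
k 1.15 drag/c 1.04 res [-0.003  0.042  0.039  0.005 -0.033] w [1.39 1.65 1.63 1.66 1.54]
avg tt [1.34 1.52 1.64 1.67 1.61] crank [2.51 2.76 2.66 2.71 2.54] tt now 15.357 clock 14.25
1.8 -2.8 | 4.3 -5.0 | 7.5 -6.1 | 10.8 -6.2 | 14.0 -5.2 | 16.6 -3.1 | 18.5 -0.4 | 19.3 2.9 | 19.0 6.2 | 17.6 9.2 | 
end cmd 0.6268 -0.0280 ang 0.586
```

```bash
python3 -m pendant '[{"jaw":-1,"tx":1.8,"ty":-2.8,"tz":0,"ax":0,"ay":0,"az":0},{"jaw":-1,"tx":4.3,"ty":-5.0,"tz":0,"ax":0,"ay":0,"az":0},{"jaw":-1,"tx":7.5,"ty":-6.1,"tz":0,"ax":0,"ay":0,"az":0},{"jaw":-1,"tx":10.8,"ty":-6.2,"tz":0,"ax":0,"ay":0,"az":0},{"jaw":-1,"tx":14.0,"ty":-5.2,"tz":0,"ax":0,"ay":0,"az":0},{"jaw":-1,"tx":16.6,"ty":-3.1,"tz":0,"ax":0,"ay":0,"az":0},{"jaw":-1,"tx":18.5,"ty":-0.4,"tz":0,"ax":0,"ay":0,"az":0},{"jaw":-1,"tx":19.3,"ty":2.9,"tz":0,"ax":0,"ay":0,"az":0},{"jaw":-1,"tx":19.0,"ty":6.2,"tz":0,"ax":0,"ay":0,"az":0},{"jaw":-1,"tx":17.6,"ty":9.2,"tz":0,"ax":0,"ay":0,"az":0}]'
python3 sc.py; python3 fit.py
python3 plan.py .6268 -.0280 .335 .335 .335 .335 .335 .335 .335 .335 .335 .335
```

```text
clock: 15.55
position: [0.6257, -0.026, 0.1497]
ee_rot: [-0.0, 0.127, 0.992, -0.001]
contact_force: [-6.4, -5.8, 10.0]
width: 0.0306
gripper_force: 41.5
clock 15.55 tt 4.876 sc 0.43 | alt 0.69 sc 0.36 vis 0.58 | tcp [ 0.6257 -0.026   0.1497] crank(world) 0.609 r 0.100 F [-6.4 -5.8 10. ] w 0.031
k 1.10 drag/c 1.03 res [ 0.037  0.046  0.027  0.008 -0.045] w [1.65 1.64 1.67 1.55 1.57]
avg tt [1.52 1.64 1.67 1.61 1.6 ] crank [2.76 2.66 2.71 2.54 2.61] tt now 17.443 clock 15.55
-2.2 2.5 | -5.2 4.0 | -8.5 4.5 | -11.8 3.9 | -14.6 2.2 | -16.8 -0.3 | -18.1 -3.4 | -18.2 -6.7 | -17.2 -9.9 | -15.3 -12.6 | 
end cmd 0.4738 -0.1540 ang 3.936
```

```bash
python3 -m pendant '[{"jaw":-1,"tx":-2.2,"ty":2.5,"tz":0,"ax":0,"ay":0,"az":0},{"jaw":-1,"tx":-5.2,"ty":4.0,"tz":0,"ax":0,"ay":0,"az":0},{"jaw":-1,"tx":-8.5,"ty":4.5,"tz":0,"ax":0,"ay":0,"az":0},{"jaw":-1,"tx":-11.8,"ty":3.9,"tz":0,"ax":0,"ay":0,"az":0},{"jaw":-1,"tx":-14.6,"ty":2.2,"tz":0,"ax":0,"ay":0,"az":0},{"jaw":-1,"tx":-16.8,"ty":-0.3,"tz":0,"ax":0,"ay":0,"az":0},{"jaw":-1,"tx":-18.1,"ty":-3.4,"tz":0,"ax":0,"ay":0,"az":0},{"jaw":-1,"tx":-18.2,"ty":-6.7,"tz":0,"ax":0,"ay":0,"az":0},{"jaw":-1,"tx":-17.2,"ty":-9.9,"tz":0,"ax":0,"ay":0,"az":0},{"jaw":-1,"tx":-15.3,"ty":-12.6,"tz":0,"ax":0,"ay":0,"az":0}]'
python3 sc.py; python3 fit.py
python3 plan.py .4738 -.1540 .33 .33 .33 .33 .33 .33 .33 .33 .33 .33
```

```text
clock: 16.85
position: [0.4722, -0.1538, 0.1499]
ee_rot: [-0.0, 0.127, 0.992, -0.001]
contact_force: [0.7, 2.3, 6.4]
width: 0.0304
gripper_force: 41.3
clock 16.85 tt 0.644 sc 0.43 | alt 4.83 sc 0.38 vis 0.77 | tcp [ 0.4722 -0.1538  0.1499] crank(world) -2.363 r 0.101 F [0.7 2.3 6.4] w 0.030
k 1.07 drag/c 1.02 res [ 0.047  0.037  0.029 -0.013 -0.042] w [1.65 1.67 1.56 1.58 1.54]
avg tt [1.64 1.67 1.61 1.6  1.58] crank [2.66 2.71 2.54 2.61 2.55] tt now 19.494 clock 16.85
2.7 -1.9 | 5.8 -2.8 | 9.1 -2.7 | 12.2 -1.5 | 14.7 0.7 | 16.3 3.5 | 17.0 6.7 | 16.6 10.0 | 15.2 12.9 | 12.8 15.2 | 
end cmd 0.6018 -0.0020 ang 0.949
```

```bash
python3 -m pendant '[{"jaw":-1,"tx":2.7,"ty":-1.9,"tz":0,"ax":0,"ay":0,"az":0},{"jaw":-1,"tx":5.8,"ty":-2.8,"tz":0,"ax":0,"ay":0,"az":0},{"jaw":-1,"tx":9.1,"ty":-2.7,"tz":0,"ax":0,"ay":0,"az":0},{"jaw":-1,"tx":12.2,"ty":-1.5,"tz":0,"ax":0,"ay":0,"az":0},{"jaw":-1,"tx":14.7,"ty":0.7,"tz":0,"ax":0,"ay":0,"az":0},{"jaw":-1,"tx":16.3,"ty":3.5,"tz":0,"ax":0,"ay":0,"az":0},{"jaw":-1,"tx":17.0,"ty":6.7,"tz":0,"ax":0,"ay":0,"az":0},{"jaw":-1,"tx":16.6,"ty":10.0,"tz":0,"ax":0,"ay":0,"az":0},{"jaw":-1,"tx":15.2,"ty":12.9,"tz":0,"ax":0,"ay":0,"az":0},{"jaw":-1,"tx":12.8,"ty":15.2,"tz":0,"ax":0,"ay":0,"az":0}]'
python3 sc.py; python3 fit.py
cat > stop.py <<'E'
import sys,numpy as np
# th0 w0 inc... : predicted rest angle over plausible k,drag (D=drag/c)
th0,w0,*inc=map(float,sys.argv[1:])
for k in(1.1,1.4):
  for D in(.95,1.1):
    h,w=th0,w0;m=[]
    for i in list(inc)+[0]*16:
        for _ in range(25):
            x=i/.125;a=k*(x-w);a=a-k*D if w>0 else max(a-k*D,0);w=max(w+a*.005,0);h+=w*.005
        m.append(w)
    print(k,D,"rest %.3f"%h,"w",np.round(m[len(inc)-1],2))
E
python3 stop.py 2.69 1.57 .33 .33 .33 .33 .31 .29 .27 .25 .22 .2
python3 plan.py .6018 -.0020 .33 .33 .33 .33 .31 .29 .27 .25 .22 .2
```

```text
clock: 18.15
position: [0.6006, -0.0007, 0.1498]
ee_rot: [0.0, 0.127, 0.992, -0.002]
contact_force: [-3.7, -7.6, 9.4]
width: 0.0306
gripper_force: 41.5
clock 18.15 tt 2.686 sc 0.43 | alt 0.59 sc 0.38 vis 0.70 | tcp [ 0.6006 -0.0007  0.1498] crank(world) 0.968 r 0.100 F [-3.7 -7.6  9.4] w 0.031
k 1.05 drag/c 1.02 res [ 0.042  0.042  0.008 -0.014 -0.046] w [1.68 1.57 1.59 1.55 1.55]
avg tt [1.67 1.61 1.6  1.58 1.57] crank [2.71 2.54 2.61 2.55 2.56] tt now 21.536 clock 18.15
1.1 0.95 rest 5.043 w 1.29
1.1 1.1 rest 4.869 w 1.18
1.4 0.95 rest 4.915 w 1.23
1.4 1.1 rest 4.744 w 1.1
-2.9 1.5 | -6.2 1.9 | -9.4 1.2 | -12.2 -0.5 | -14.2 -2.8 | -15.4 -5.4 | -15.8 -8.1 | -15.5 -10.6 | -14.7 -12.6 | -13.6 -14.3 | 
end cmd 0.4658 -0.1450 ang 3.811
```

```bash
python3 -m pendant '[{"jaw":-1,"tx":-2.9,"ty":1.5,"tz":0,"ax":0,"ay":0,"az":0},{"jaw":-1,"tx":-6.2,"ty":1.9,"tz":0,"ax":0,"ay":0,"az":0},{"jaw":-1,"tx":-9.4,"ty":1.2,"tz":0,"ax":0,"ay":0,"az":0},{"jaw":-1,"tx":-12.2,"ty":-0.5,"tz":0,"ax":0,"ay":0,"az":0},{"jaw":-1,"tx":-14.2,"ty":-2.8,"tz":0,"ax":0,"ay":0,"az":0},{"jaw":-1,"tx":-15.4,"ty":-5.4,"tz":0,"ax":0,"ay":0,"az":0},{"jaw":-1,"tx":-15.8,"ty":-8.1,"tz":0,"ax":0,"ay":0,"az":0},{"jaw":-1,"tx":-15.5,"ty":-10.6,"tz":0,"ax":0,"ay":0,"az":0},{"jaw":-1,"tx":-14.7,"ty":-12.6,"tz":0,"ax":0,"ay":0,"az":0},{"jaw":-1,"tx":-13.6,"ty":-14.3,"tz":0,"ax":0,"ay":0,"az":0}]'
python3 sc.py; python3 fit.py
for s in ".2 .2 .2 .2 .2 .2" ".2 .2 .2 .2 .2 .2 .2 .2 .2 .2"; do python3 stop.py 4.57 1.2 $s; done
```

```text
clock: 19.45
position: [0.4645, -0.1449, 0.1498]
ee_rot: [-0.0, 0.127, 0.992, -0.001]
contact_force: [-1.9, -1.9, 8.8]
width: 0.0307
gripper_force: 41.5
clock 19.45 tt 4.615 sc 0.43 | alt 5.66 sc 0.40 vis 0.76 | tcp [ 0.4645 -0.1449  0.1498] crank(world) -2.480 r 0.101 F [-1.9 -1.9  8.8] w 0.031
k 1.00 drag/c 1.00 res [ 0.059  0.04   0.033  0.016 -0.106] w [1.58 1.6  1.56 1.56 1.28]
avg tt [1.61 1.6  1.58 1.57 1.48] crank [2.54 2.61 2.55 2.56 2.18] tt now 23.464 clock 19.45
1.1 0.95 rest 5.573 w 0.89
1.1 1.1 rest 5.482 w 0.81
1.4 0.95 rest 5.480 w 0.84
1.4 1.1 rest 5.392 w 0.74
1.1 0.95 rest 5.947 w 0.79
1.1 1.1 rest 5.802 w 0.68
1.4 0.95 rest 5.842 w 0.74
1.4 1.1 rest 5.696 w 0.62
```

```bash
python3 plan.py .4658 -.1450 .2 .2 .2 .2 .2 .2 .2 .2 .2 .2
```

```text
1.4 -1.4 | 3.0 -2.6 | 4.9 -3.4 | 6.8 -3.7 | 8.8 -3.8 | 10.8 -3.4 | 12.6 -2.6 | 14.3 -1.5 | 15.7 -0.0 | 16.7 1.7 | 
end cmd 0.6328 -0.1280 ang -0.471
```

```bash
python3 -m pendant '[{"jaw":-1,"tx":1.4,"ty":-1.4,"tz":0,"ax":0,"ay":0,"az":0},{"jaw":-1,"tx":3.0,"ty":-2.6,"tz":0,"ax":0,"ay":0,"az":0},{"jaw":-1,"tx":4.9,"ty":-3.4,"tz":0,"ax":0,"ay":0,"az":0},{"jaw":-1,"tx":6.8,"ty":-3.7,"tz":0,"ax":0,"ay":0,"az":0},{"jaw":-1,"tx":8.8,"ty":-3.8,"tz":0,"ax":0,"ay":0,"az":0}]'
python3 sc.py
python3 -m pendant '[{"jaw":-1,"tx":2.0,"ty":0.4,"tz":0,"ax":0,"ay":0,"az":0},{"jaw":-1,"tx":3.8,"ty":1.2,"tz":0,"ax":0,"ay":0,"az":0},{"jaw":-1,"tx":5.5,"ty":2.3,"tz":0,"ax":0,"ay":0,"az":0}]'
python3 sc.py;python3 fit.py
python3 plan.py .6088 -.1600 .2 .2 .2 .2 .2 .2
```

```text
clock: 20.12
position: [0.5547, -0.1824, 0.1499]
ee_rot: [0.002, 0.127, 0.992, -0.001]
contact_force: [-1.0, 1.8, 7.9]
width: 0.0304
gripper_force: 41.3
clock 20.12 tt 5.391 sc 0.42 | alt 4.34 sc 0.39 vis 0.75 | tcp [ 0.5547 -0.1824  0.1499] crank(world) -1.463 r 0.100 F [-1.   1.8  7.9] w 0.030
clock: 20.55
position: [0.6094, -0.158, 0.1498]
ee_rot: [0.001, 0.127, 0.992, 0.0]
contact_force: [-2.0, 2.2, 8.5]
width: 0.0302
gripper_force: 41.4
clock 20.55 tt 5.775 sc 0.43 | alt 3.68 sc 0.39 vis 0.67 | tcp [ 0.6094 -0.158   0.1498] crank(world) -0.854 r 0.100 F [-2.   2.2  8.5] w 0.030
k 0.95 drag/c 0.99 res [ 0.077  0.076 -0.023 -0.062 -0.088] w [1.57 1.57 1.3  0.93 0.77]
avg tt [1.58 1.57 1.48 1.15 0.9 ] crank [2.55 2.56 2.18 1.51 1.43] tt now 24.625 clock 20.55
1.4 1.5 | 2.4 3.2 | 3.2 5.0 | 3.5 7.0 | 3.4 9.0 | 3.0 10.9 | 
end cmd 0.6388 -0.0510 ang 0.329
```

```bash
for s in ".19 .18 .18 .12" ".19 .19 .19 .19 .1";do echo $s;python3 stop.py 5.775 .82 $s;done; python3 plan.py .6088 -.1600 .19 .19 .19 .19 .1 .0
```

```text
.19 .18 .18 .12
1.1 0.95 rest 6.276 w 0.63
1.1 1.1 rest 6.225 w 0.56
1.4 0.95 rest 6.228 w 0.58
1.4 1.1 rest 6.179 w 0.51
.19 .19 .19 .19 .1
1.1 0.95 rest 6.359 w 0.6
1.1 1.1 rest 6.298 w 0.53
1.4 0.95 rest 6.310 w 0.56
1.4 1.1 rest 6.250 w 0.47
1.3 1.4 | 2.3 3.0 | 3.1 4.7 | 3.5 6.6 | 3.5 7.6 | 3.5 7.6 | 
end cmd 0.6438 -0.0840 ang -0.011
```

```bash
python3 -m pendant '[{"jaw":-1,"tx":1.3,"ty":1.4,"tz":0,"ax":0,"ay":0,"az":0},{"jaw":-1,"tx":2.3,"ty":2.9,"tz":0,"ax":0,"ay":0,"az":0},{"jaw":-1,"tx":3.0,"ty":4.6,"tz":0,"ax":0,"ay":0,"az":0},{"jaw":-1,"tx":3.4,"ty":6.3,"tz":0,"ax":0,"ay":0,"az":0},{"jaw":-1,"tx":3.5,"ty":7.1,"tz":0,"ax":0,"ay":0,"az":0}]'
python3 sc.py
python3 -m pendant '[{"jaw":-1,"tx":0,"ty":0,"tz":0,"ax":0,"ay":0,"az":0},{"jaw":-1,"tx":0,"ty":0,"tz":0,"ax":0,"ay":0,"az":0},{"jaw":-1,"tx":0,"ty":0,"tz":0,"ax":0,"ay":0,"az":0},{"jaw":-1,"tx":0,"ty":0,"tz":0,"ax":0,"ay":0,"az":0},{"jaw":-1,"tx":0,"ty":0,"tz":0,"ax":0,"ay":0,"az":0},{"jaw":-1,"tx":0,"ty":0,"tz":0,"ax":0,"ay":0,"az":0}]'
python3 sc.py
python3 -m pendant '[{"jaw":-1,"tx":0,"ty":0,"tz":0,"ax":0,"ay":0,"az":0},{"jaw":-1,"tx":0,"ty":0,"tz":0,"ax":0,"ay":0,"az":0}]'
python3 sc.py
python3 - <<'E'
from rig import manip;import cv2
d=manip.get_image("top");cv2.imwrite("pics/t4.png",cv2.resize(d["pixels"][100:250,200:400],(800,600)))
E
```

```text
clock: 21.22
position: [0.6432, -0.086, 0.1498]
ee_rot: [0.0, 0.127, 0.992, 0.0]
contact_force: [-3.6, -0.2, 7.4]
width: 0.0305
gripper_force: 41.3
clock 21.23 tt 0.007 sc 0.42 | alt 5.24 sc 0.36 vis 0.28 | tcp [ 0.6432 -0.086   0.1498] crank(world) -0.030 r 0.099 F [-3.6 -0.2  7.4] w 0.030
clock: 22.02
position: [0.6431, -0.087, 0.1499]
ee_rot: [0.0, 0.127, 0.992, 0.0]
contact_force: [-1.9, 0.2, 6.9]
width: 0.0305
gripper_force: 41.3
clock 22.02 tt 0.225 sc 0.41 | alt 3.37 sc 0.41 vis 0.27 | tcp [ 0.6431 -0.087   0.1499] crank(world) -0.041 r 0.099 F [-1.9  0.2  6.9] w 0.031
clock: 22.32
position: [0.6431, -0.087, 0.1499]
ee_rot: [0.0, 0.127, 0.992, 0.0]
contact_force: [-2.3, 0.1, 7.3]
width: 0.0305
gripper_force: 41.3
clock 22.32 tt 0.225 sc 0.41 | alt 4.41 sc 0.41 vis 0.27 | tcp [ 0.6431 -0.087   0.1499] crank(world) -0.040 r 0.099 F [-2.3  0.1  7.3] w 0.031
```

View pics/t4.png

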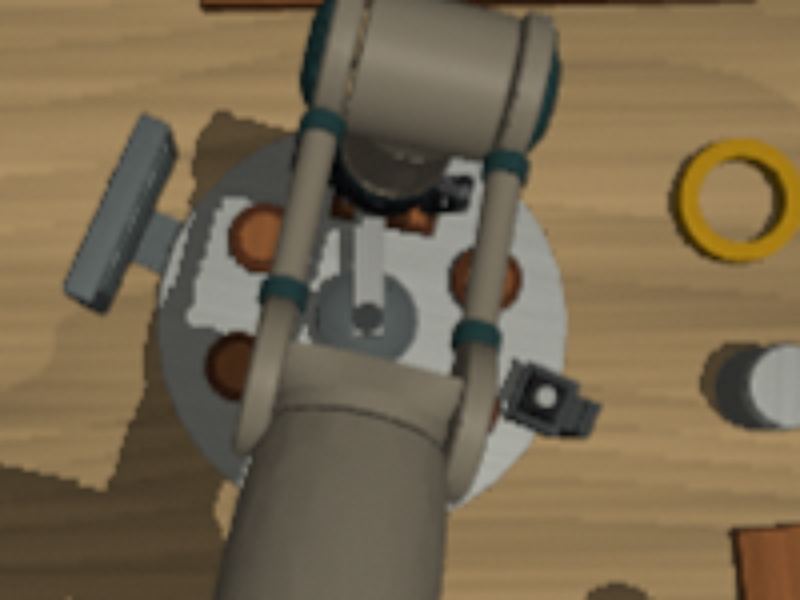

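The top view is mostly blocked by the arm; the visible parts suggest the tab is a little past the pointer. I'll check from the side camera.

Run:
```python
from h import *;from rig import manip
d=manip.get_image("side");cv2.imwrite("pics/s4.png",cv2.resize(d["pixels"][140:280,210:360],(800,600)))
th,sc,vis=angle(d);o=np.argsort(-sc);print(vis,[(round(th[i],3),round(sc[i],3)) for i in o[:6]])
for r in range(0,720,40):print(round(th[r],2),round(sc[r],2),end=" ; ")
s=8/1.5
for a in(0,.16,-.16,.23):
  q=proj(d,np.array([C[0]+.19*np.cos(PH+a),C[1]+.19*np.sin(PH+a),.062]));print(a,(q[0]-210)*s,(q[1]-140)*600/140)
```

```text
0.9449074074074074 [(np.float64(0.234), np.float64(0.403)), (np.float64(0.225), np.float64(0.403)), (np.float64(0.243), np.float64(0.402)), (np.float64(0.216), np.float64(0.401)), (np.float64(0.208), np.float64(0.399)), (np.float64(0.251), np.float64(0.399))]
0.43 0.13 ; 0.77 -0.34 ; 1.12 0.21 ; 1.47 0.11 ; 1.82 -0.35 ; 2.17 0.2 ; 2.52 0.11 ; 2.87 -0.34 ; 3.22 0.2 ; 3.57 0.11 ; 3.92 -0.34 ; 4.27 0.2 ; 4.61 0.11 ; 4.96 -0.35 ; 5.31 0.2 ; 5.66 0.12 ; 6.01 -0.35 ; 0.08 0.22 ; 0 667.6884858092874 272.69493954279153
0.16 640.3531569210536 250.5604968864427
-0.16 689.2319970853019 297.0448934396533
0.23 626.7888919266658 241.67046365124764
```

View pics/s4.png

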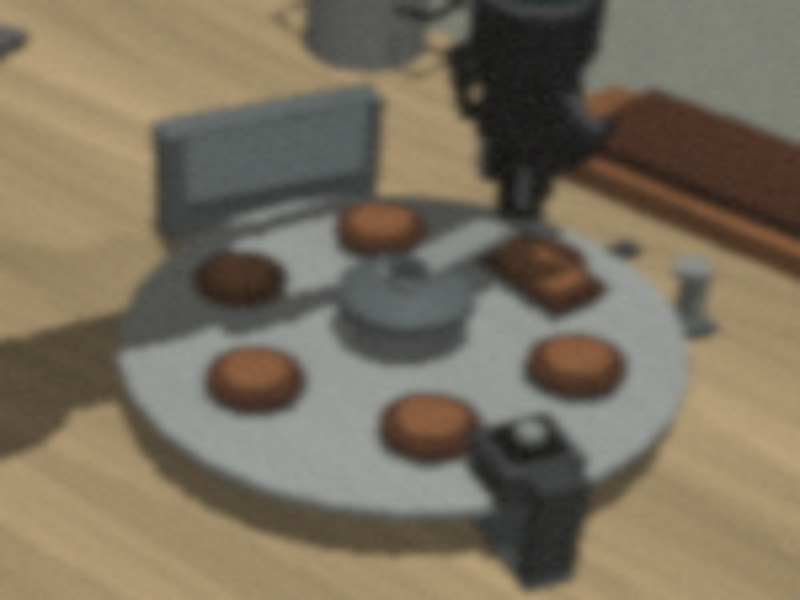

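The side view is clear: the tab at (625,248) is about 0.23 rad (44 mm) past the pointer at (690,290). I'll refit the model on this slowdown, go one more turn, and measure with the side camera.

```bash
sed -i 's/get_image("top")/get_image("side")/' sc.py
cat > fit2.py <<'E'
import numpy as np
from scipy.optimize import least_squares
seg=[.33]*4+[.31,.29,.27,.25,.22,.2]+[0]+[.2]*5+[0]+[.2]*3+[0]+[.19,.18,.18,.18,.08]+[0]*9
dt=[.125]*10+[.05]+[.125]*5+[.05]+[.125]*3+[.05]+[.125]*5+[.125]*9
T=np.cumsum([0]+dt);A=np.cumsum([0]+seg);g=np.arange(0,T[-1],.005)
m_t=np.array([1.3,1.975,2.4,3.075,3.875]);m=np.array([4.615,5.391,5.775,6.29,6.51])-2.686
def sim(p):
    k,D,lag=p;wc=np.gradient(np.interp(g-lag,T,A),.005);wc[:int(lag/.005)+2]=2.56
    w,h,o=1.57,0,[]
    for x in wc:o.append(h);w=max(w+k*(x-w-D)*.005,0);h+=w*.005
    return np.interp(m_t,g,o)
for lag in(.03,.08,.12):
    r=least_squares(lambda p:sim([*p,lag])-m,[1,1],bounds=([.5,.4],[2,1.6]));print(lag,r.x,r.fun.round(3))
E
python3 fit2.py; python3 plan.py .6438 -.0890 .03 .08 .13 .18 .22 .24 .26 .27 .27 .27;python3 plan.py .6438 -.0890 .03 .08 .13 .18 .22 .24 .26 .27 .27 .27 .27 .27 .27 .27 .27 .27 .27 .27 .27 .27|tail -1
```

```text
0.03 [0.5        1.19718848] [ 0.01  -0.     0.008 -0.008  0.001]
0.08 [0.50060407 1.22584488] [ 0.007 -0.     0.006 -0.013  0.005]
0.12 [0.51125473 1.23639745] [ 0.007  0.002  0.007 -0.017  0.007]
0.0 0.3 | 0.0 1.1 | -0.1 2.4 | -0.6 4.1 | -1.6 6.1 | -3.2 7.9 | -5.3 9.4 | -7.8 10.4 | -10.5 10.6 | -13.1 10.1 | 
end cmd 0.5128 0.0120 ang 1.890
end cmd 0.5318 -0.1820 ang 4.590
```

```bash
cat > fit3.py <<'E'
import re
s=open("fit2.py").read()
s=s.replace("k,D,lag=p","k,D0,lag=p;b=(1.0-D0)/1.57").replace("(x-w-D)","(x-w-D0-b*w)").replace("[.5,.4]","[.5,.2]")
exec(s)
E
python3 fit3.py
```

```text
0.03 [1.05583165 0.38846638] [ 0.045 -0.007 -0.01   0.004  0.001]
0.08 [1.19323926 0.36616423] [ 0.054 -0.005 -0.013  0.002  0.002]
0.12 [1.32068583 0.35450534] [ 0.06  -0.003 -0.015 -0.001  0.004]
```

```bash
python3 -m pendant '[{"jaw":-1,"tx":0,"ty":0.3,"tz":0,"ax":0,"ay":0,"az":0},{"jaw":-1,"tx":0,"ty":1.1,"tz":0,"ax":0,"ay":0,"az":0},{"jaw":-1,"tx":-0.1,"ty":2.4,"tz":0,"ax":0,"ay":0,"az":0},{"jaw":-1,"tx":-0.6,"ty":4.1,"tz":0,"ax":0,"ay":0,"az":0},{"jaw":-1,"tx":-1.6,"ty":6.1,"tz":0,"ax":0,"ay":0,"az":0},{"jaw":-1,"tx":-3.2,"ty":7.9,"tz":0,"ax":0,"ay":0,"az":0},{"jaw":-1,"tx":-5.3,"ty":9.4,"tz":0,"ax":0,"ay":0,"az":0},{"jaw":-1,"tx":-7.8,"ty":10.4,"tz":0,"ax":0,"ay":0,"az":0},{"jaw":-1,"tx":-10.5,"ty":10.6,"tz":0,"ax":0,"ay":0,"az":0},{"jaw":-1,"tx":-13.1,"ty":10.1,"tz":0,"ax":0,"ay":0,"az":0}]'
python3 sc.py
python3 plan.py .5128 .0120 .27 .27 .27 .27 .27 .27 .27 .27 .27 .27
```

```text
clock: 23.72
position: [0.5132, 0.0128, 0.1498]
ee_rot: [0.003, 0.126, 0.992, -0.001]
contact_force: [3.1, -6.7, 5.3]
width: 0.0303
gripper_force: 41.1
clock 23.73 tt 0.461 sc 0.40 | alt 5.72 sc 0.36 vis 0.94 | tcp [0.5132 0.0128 0.1498] crank(world) 1.882 r 0.101 F [ 3.1 -6.7  5.3] w 0.030
-2.4 -1.2 | -4.4 -3.0 | -5.9 -5.2 | -6.7 -7.8 | -6.8 -10.5 | -6.2 -13.1 | -4.9 -15.4 | -3.0 -17.4 | -0.7 -18.7 | 1.9 -19.4 | 
end cmd 0.5318 -0.1820 ang 4.588
```

```bash
python3 -m pendant '[{"jaw":-1,"tx":-2.4,"ty":-1.2,"tz":0,"ax":0,"ay":0,"az":0},{"jaw":-1,"tx":-4.4,"ty":-3.0,"tz":0,"ax":0,"ay":0,"az":0},{"jaw":-1,"tx":-5.9,"ty":-5.2,"tz":0,"ax":0,"ay":0,"az":0},{"jaw":-1,"tx":-6.7,"ty":-7.8,"tz":0,"ax":0,"ay":0,"az":0},{"jaw":-1,"tx":-6.8,"ty":-10.5,"tz":0,"ax":0,"ay":0,"az":0},{"jaw":-1,"tx":-6.2,"ty":-13.1,"tz":0,"ax":0,"ay":0,"az":0},{"jaw":-1,"tx":-4.9,"ty":-15.4,"tz":0,"ax":0,"ay":0,"az":0},{"jaw":-1,"tx":-3.0,"ty":-17.4,"tz":0,"ax":0,"ay":0,"az":0},{"jaw":-1,"tx":-0.7,"ty":-18.7,"tz":0,"ax":0,"ay":0,"az":0},{"jaw":-1,"tx":1.9,"ty":-19.4,"tz":0,"ax":0,"ay":0,"az":0}]'
python3 sc.py
python3 plan.py .5318 -.1820 .27 .27 .27 .27 .27 .27 .27 .27 .27 .27
```

```text
clock: 25.02
position: [0.5322, -0.1825, 0.1498]
ee_rot: [0.001, 0.128, 0.992, -0.001]
contact_force: [-0.7, -0.3, 7.7]
width: 0.0305
gripper_force: 41.4
clock 25.02 tt 1.447 sc 0.41 | alt 5.65 sc 0.38 vis 0.82 | tcp [ 0.5322 -0.1825  0.1498] crank(world) -1.689 r 0.100 F [-0.7 -0.3  7.7] w 0.031
2.7 0.0 | 5.3 0.8 | 7.6 2.2 | 9.4 4.1 | 10.6 6.5 | 11.2 9.2 | 11.0 11.9 | 10.2 14.4 | 8.6 16.6 | 6.6 18.4 | 
end cmd 0.5978 0.0020 ang 1.007
```

```bash
python3 -m pendant '[{"jaw":-1,"tx":2.7,"ty":0,"tz":0,"ax":0,"ay":0,"az":0},{"jaw":-1,"tx":5.3,"ty":0.8,"tz":0,"ax":0,"ay":0,"az":0},{"jaw":-1,"tx":7.6,"ty":2.2,"tz":0,"ax":0,"ay":0,"az":0},{"jaw":-1,"tx":9.4,"ty":4.1,"tz":0,"ax":0,"ay":0,"az":0},{"jaw":-1,"tx":10.6,"ty":6.5,"tz":0,"ax":0,"ay":0,"az":0},{"jaw":-1,"tx":11.2,"ty":9.2,"tz":0,"ax":0,"ay":0,"az":0},{"jaw":-1,"tx":11.0,"ty":11.9,"tz":0,"ax":0,"ay":0,"az":0},{"jaw":-1,"tx":10.2,"ty":14.4,"tz":0,"ax":0,"ay":0,"az":0},{"jaw":-1,"tx":8.6,"ty":16.6,"tz":0,"ax":0,"ay":0,"az":0},{"jaw":-1,"tx":6.6,"ty":18.4,"tz":0,"ax":0,"ay":0,"az":0}]'
python3 sc.py
python3 plan.py .5978 .0020 .27 .27 .26 .25 .24 .23 .22 .21 .20 .20
```

```text
clock: 26.32
position: [0.5959, 0.0024, 0.1497]
ee_rot: [-0.0, 0.126, 0.992, -0.002]
contact_force: [-5.1, -10.6, 9.5]
width: 0.0305
gripper_force: 41.6
clock 26.32 tt 2.730 sc 0.40 | alt 1.67 sc 0.36 vis 0.95 | tcp [0.5959 0.0024 0.1497] crank(world) 1.024 r 0.100 F [ -5.1 -10.6   9.5] w 0.031
-2.5 1.1 | -5.1 1.5 | -7.7 1.2 | -10.0 0.3 | -12.0 -1.0 | -13.5 -2.7 | -14.6 -4.7 | -15.2 -6.7 | -15.4 -8.6 | -15.1 -10.6 | 
end cmd 0.4468 -0.1040 ang 3.357
```

```bash
python3 -m pendant '[{"jaw":-1,"tx":-2.5,"ty":1.1,"tz":0,"ax":0,"ay":0,"az":0},{"jaw":-1,"tx":-5.1,"ty":1.5,"tz":0,"ax":0,"ay":0,"az":0},{"jaw":-1,"tx":-7.7,"ty":1.2,"tz":0,"ax":0,"ay":0,"az":0},{"jaw":-1,"tx":-10.0,"ty":0.3,"tz":0,"ax":0,"ay":0,"az":0},{"jaw":-1,"tx":-12.0,"ty":-1.0,"tz":0,"ax":0,"ay":0,"az":0},{"jaw":-1,"tx":-13.5,"ty":-2.7,"tz":0,"ax":0,"ay":0,"az":0},{"jaw":-1,"tx":-14.6,"ty":-4.7,"tz":0,"ax":0,"ay":0,"az":0},{"jaw":-1,"tx":-15.2,"ty":-6.7,"tz":0,"ax":0,"ay":0,"az":0},{"jaw":-1,"tx":-15.4,"ty":-8.6,"tz":0,"ax":0,"ay":0,"az":0},{"jaw":-1,"tx":-15.1,"ty":-10.6,"tz":0,"ax":0,"ay":0,"az":0}]'
python3 sc.py
cat > fit4.py <<'E'
import numpy as np
from scipy.optimize import least_squares
seg=[.03,.08,.13,.18,.22,.24,.26]+[.27]*3+[0]+[.27]*10+[0]+[.27]*10+[0]+[.27,.27,.26,.25,.24,.23,.22,.21,.2,.2]
dt=(([.125]*10+[.05])*4)[:-1]
T=np.cumsum([0]+dt);A=np.cumsum([0]+seg);g=np.arange(0,T[-1]+.01,.005)
import json
L=[json.loads(l) for l in open("log")][-4:]
m_t=np.array([1.25,2.55,3.85,5.15]);m=np.array([l[1] for l in L])-.23
def sim(p,W=0):
    k,D0,b=p;wc=np.gradient(np.interp(g-.05,T,A),.005)
    w,h,o=0,0,[]
    for x in wc:o.append(h);w=max(w+k*(x-w-D0-b*w)*.005,0);h+=w*.005
    return w if W else np.interp(m_t,g,o)
for b in(0,.2,.4):
    r=least_squares(lambda p:sim([*p,b])-m,[1,.8],bounds=([.5,.2],[2,1.6]));print(b,r.x,r.fun.round(3),"w now %.2f"%sim([*r.x,b],1))
E
python3 fit4.py
```

```text
clock: 27.62
position: [0.4449, -0.1026, 0.1498]
ee_rot: [-0.001, 0.127, 0.992, -0.0]
contact_force: [-4.1, -0.3, 11.6]
width: 0.0305
gripper_force: 41.6
clock 27.62 tt 4.047 sc 0.40 | alt 1.93 sc 0.37 vis 0.85 | tcp [ 0.4449 -0.1026  0.1498] crank(world) -2.946 r 0.101 F [-4.1 -0.3 11.6] w 0.030
0 [0.95140538 0.98157509] [-0.011 -0.006  0.01  -0.004] w now 0.89
0.2 [0.7511397  0.76266679] [ 0.001 -0.002  0.002 -0.001] w now 0.93
0.4 [0.6097222  0.53950734] [ 0.013  0.    -0.004  0.002] w now 0.95
```

```bash
cat > stop.py <<'E'
import sys,numpy as np
th0,*inc=map(float,sys.argv[1:])
for k,D,b,w in((.95,.98,0,W[0]),(.75,.76,.2,W[1]),(.61,.54,.4,W[2])) if (W:=eval(open("w0").read())) else 0:
    h=th0
    for n,i in enumerate(inc+[0]*24):
        for _ in range(25):w=max(w+k*(i/.125-w-D-b*w)*.005,0);h+=w*.005
        if n==len(inc)-1:print(k,"end th %.3f w %.2f"%(h,w),end=" ")
    print("rest %.3f"%h)
E
echo "(.89,.93,.95)">w0; python3 stop.py 4.047 .18 .17 .17 .17 .17 .17 .17 .17 .17 .17;python3 plan.py .4468 -.1040 .18 .17 .17 .17 .17 .17 .17 .17 .17 .17
```

```text
0.95 end th 4.901 w 0.54 rest 5.014
0.75 end th 4.999 w 0.64 rest 5.218
0.61 end th 5.063 w 0.71 rest 5.422
0.5 -1.7 | 1.3 -3.2 | 2.3 -4.6 | 3.5 -5.8 | 4.9 -6.7 | 6.5 -7.4 | 8.1 -7.8 | 9.8 -7.9 | 11.5 -7.7 | 13.2 -7.3 | 
end cmd 0.5788 -0.1770 ang -1.219
```

```bash
python3 -m pendant '[{"jaw":-1,"tx":0.5,"ty":-1.7,"tz":0,"ax":0,"ay":0,"az":0},{"jaw":-1,"tx":1.3,"ty":-3.2,"tz":0,"ax":0,"ay":0,"az":0},{"jaw":-1,"tx":2.3,"ty":-4.6,"tz":0,"ax":0,"ay":0,"az":0},{"jaw":-1,"tx":3.5,"ty":-5.8,"tz":0,"ax":0,"ay":0,"az":0},{"jaw":-1,"tx":4.9,"ty":-6.7,"tz":0,"ax":0,"ay":0,"az":0},{"jaw":-1,"tx":6.5,"ty":-7.4,"tz":0,"ax":0,"ay":0,"az":0},{"jaw":-1,"tx":8.1,"ty":-7.8,"tz":0,"ax":0,"ay":0,"az":0},{"jaw":-1,"tx":9.8,"ty":-7.9,"tz":0,"ax":0,"ay":0,"az":0},{"jaw":-1,"tx":11.5,"ty":-7.7,"tz":0,"ax":0,"ay":0,"az":0},{"jaw":-1,"tx":13.2,"ty":-7.3,"tz":0,"ax":0,"ay":0,"az":0}]'
python3 sc.py
sed -i 's/^dt=.*/dt=(([.125]*10+[.05])*5)[:-1]/;s/,.2,.2\]$/,.2,.2]+[0,.18]+[.17]*9/;s/\[-4:\]/[-5:]/;s/5.15\])/5.15,6.45])/' fit4.py; python3 fit4.py
python3 plan.py .5788 -.1770 .17 .17 .16 .16 .15 .15 .14 .14 .13 .13
```

```text
clock: 28.92
position: [0.5798, -0.1761, 0.1499]
ee_rot: [0.002, 0.127, 0.992, -0.001]
contact_force: [-0.3, 0.1, 8.1]
width: 0.0303
gripper_force: 41.3
clock 28.93 tt 5.025 sc 0.41 | alt 6.08 sc 0.37 vis 0.87 | tcp [ 0.5798 -0.1761  0.1499] crank(world) -1.204 r 0.100 F [-0.3  0.1  8.1] w 0.030
0 [0.84392844 0.93727859] [-0.018 -0.029  0.001  0.032 -0.016] w now 0.58
0.2 [0.73220581 0.7512645 ] [-0.001 -0.007  0.001  0.007 -0.004] w now 0.63
0.4 [0.64067387 0.56458373] [ 0.015  0.009 -0.001 -0.013  0.007] w now 0.67
1.5 0.7 | 2.9 1.7 | 4.1 2.8 | 5.0 4.1 | 5.7 5.4 | 6.2 6.9 | 6.5 8.2 | 6.5 9.6 | 6.4 10.9 | 6.1 12.2 | 
end cmd 0.6398 -0.0550 ang 0.284
```

```bash
echo "(.58,.63,.67)">w0; python3 stop.py 5.025 .17 .17 .16 .16 .15 .15 .14 .14 .13 .13; python3 stop.py 5.025 .16 .16 .16 .16 .16 .16 .16 .16 .16 .16
```

```text
0.95 end th 5.590 w 0.30 rest 5.630
0.75 end th 5.702 w 0.43 rest 5.815
0.61 end th 5.785 w 0.52 rest 6.009
0.95 end th 5.604 w 0.39 rest 5.667
0.75 end th 5.714 w 0.50 rest 5.857
0.61 end th 5.794 w 0.58 rest 6.055
```

```bash
python3 -m pendant '[{"jaw":-1,"tx":1.5,"ty":0.7,"tz":0,"ax":0,"ay":0,"az":0},{"jaw":-1,"tx":2.9,"ty":1.7,"tz":0,"ax":0,"ay":0,"az":0},{"jaw":-1,"tx":4.1,"ty":2.8,"tz":0,"ax":0,"ay":0,"az":0},{"jaw":-1,"tx":5.0,"ty":4.1,"tz":0,"ax":0,"ay":0,"az":0},{"jaw":-1,"tx":5.7,"ty":5.4,"tz":0,"ax":0,"ay":0,"az":0},{"jaw":-1,"tx":6.2,"ty":6.9,"tz":0,"ax":0,"ay":0,"az":0},{"jaw":-1,"tx":6.5,"ty":8.2,"tz":0,"ax":0,"ay":0,"az":0},{"jaw":-1,"tx":6.5,"ty":9.6,"tz":0,"ax":0,"ay":0,"az":0},{"jaw":-1,"tx":6.4,"ty":10.9,"tz":0,"ax":0,"ay":0,"az":0},{"jaw":-1,"tx":6.1,"ty":12.2,"tz":0,"ax":0,"ay":0,"az":0}]'
python3 sc.py
sed -i 's/^dt=.*/dt=(([.125]*10+[.05])*6)[:-1]/;s/\[.17\]\*9$/[.17]*9+[0,.17,.17,.16,.16,.15,.15,.14,.14,.13,.13]/;s/\[-5:\]/[-6:]/;s/6.45\])/6.45,7.75])/' fit4.py; python3 fit4.py
echo "(.3,.45,.52)">w0;for s in ".12 .12 .12 .12" ".13 .13 .13 .12 .12 .1";do python3 stop.py 5.72 $s;done
python3 plan.py .6398 -.0550 .13 .13 .13 .12 .12 .12 .12 .12 .12 .12
```

```text
clock: 30.22
position: [0.6387, -0.0531, 0.1498]
ee_rot: [-0.0, 0.127, 0.992, -0.0]
contact_force: [-3.3, -1.5, 8.6]
width: 0.0304
gripper_force: 41.4
clock 30.23 tt 5.671 sc 0.41 | alt 0.45 sc 0.37 vis 0.96 | tcp [ 0.6387 -0.0531  0.1498] crank(world) 0.306 r 0.099 F [-3.3 -1.5  8.6] w 0.030
0 [0.81081058 0.92377212] [-0.021 -0.04  -0.009  0.034  0.013 -0.018] w now 0.36
0.2 [0.74505161 0.75784833] [ 0.001 -0.003  0.004  0.006 -0.016  0.008] w now 0.42
0.4 [0.68572545 0.59224416] [ 0.021  0.026  0.011 -0.02  -0.037  0.031] w now 0.47
0.95 end th 5.837 w 0.18 rest 5.852
0.75 end th 5.917 w 0.35 rest 5.994
0.61 end th 5.959 w 0.44 rest 6.131
0.95 end th 5.887 w 0.14 rest 5.896
0.75 end th 6.008 w 0.31 rest 6.071
0.61 end th 6.074 w 0.42 rest 6.229
-0.4 1.2 | -1.0 2.4 | -1.8 3.4 | -2.6 4.3 | -3.5 5.1 | -4.5 5.8 | -5.5 6.3 | -6.7 6.8 | -7.8 7.0 | -9.0 7.2 | 
end cmd 0.5498 0.0170 ang 1.514
```

```bash
echo "(.36,.41,.45)">w0; python3 stop.py 5.671 .15 .15 .15 .15 .15 .15 .15 .15; python3 plan.py .6398 -.0550 .15 .15 .15 .15 .15 .15 .15 .15
```

```text
0.95 end th 5.981 w 0.27 rest 6.014
0.75 end th 6.066 w 0.38 rest 6.158
0.61 end th 6.128 w 0.46 rest 6.312
-0.5 1.4 | -1.2 2.7 | -2.2 3.9 | -3.2 4.9 | -4.5 5.8 | -5.8 6.5 | -7.2 6.9 | -8.7 7.2 | 
end cmd 0.5528 0.0170 ang 1.484
```

```bash
python3 -m pendant '[{"jaw":-1,"tx":-0.5,"ty":1.4,"tz":0,"ax":0,"ay":0,"az":0},{"jaw":-1,"tx":-1.2,"ty":2.7,"tz":0,"ax":0,"ay":0,"az":0},{"jaw":-1,"tx":-2.2,"ty":3.9,"tz":0,"ax":0,"ay":0,"az":0},{"jaw":-1,"tx":-3.2,"ty":4.9,"tz":0,"ax":0,"ay":0,"az":0},{"jaw":-1,"tx":-4.5,"ty":5.8,"tz":0,"ax":0,"ay":0,"az":0},{"jaw":-1,"tx":-5.8,"ty":6.5,"tz":0,"ax":0,"ay":0,"az":0},{"jaw":-1,"tx":-7.2,"ty":6.9,"tz":0,"ax":0,"ay":0,"az":0},{"jaw":-1,"tx":-8.7,"ty":7.2,"tz":0,"ax":0,"ay":0,"az":0}]'
python3 sc.py
echo "(.3,.38,.43)">w0;for s in ".1" ".13 .1" ".13 .13 .1" ".13 .13 .13 .08";do echo $s;python3 stop.py 6.06 $s;done;python3 plan.py .5528 .0170 .13 .13 .13 .1 .1
```

```text
clock: 31.28
position: [0.5527, 0.0169, 0.1498]
ee_rot: [0.002, 0.127, 0.992, -0.002]
contact_force: [-0.1, -7.3, 6.5]
width: 0.0302
gripper_force: 41.3
clock 31.27 tt 6.011 sc 0.41 | alt 1.81 sc 0.36 vis 0.94 | tcp [0.5527 0.0169 0.1498] crank(world) 1.484 r 0.100 F [-0.1 -7.3  6.5] w 0.030
.1
0.95 end th 6.094 w 0.25 rest 6.121
0.75 end th 6.105 w 0.34 rest 6.181
0.61 end th 6.112 w 0.41 rest 6.261
.13 .1
0.95 end th 6.126 w 0.22 rest 6.149
0.75 end th 6.150 w 0.33 rest 6.220
0.61 end th 6.164 w 0.40 rest 6.309
.13 .13 .1
0.95 end th 6.156 w 0.20 rest 6.175
0.75 end th 6.193 w 0.32 rest 6.258
0.61 end th 6.216 w 0.39 rest 6.357
.13 .13 .13 .08
0.95 end th 6.182 w 0.16 rest 6.195
0.75 end th 6.233 w 0.29 rest 6.290
0.61 end th 6.266 w 0.38 rest 6.398
-1.3 -0.0 | -2.6 -0.1 | -3.9 -0.5 | -4.8 -0.8 | -5.7 -1.2 | 
end cmd 0.4958 0.0050 ang 2.073
```

```bash
python3 -m pendant '[{"jaw":-1,"tx":-1.3,"ty":0,"tz":0,"ax":0,"ay":0,"az":0},{"jaw":-1,"tx":-2.6,"ty":-0.1,"tz":0,"ax":0,"ay":0,"az":0},{"jaw":-1,"tx":-3.9,"ty":-0.5,"tz":0,"ax":0,"ay":0,"az":0},{"jaw":-1,"tx":-4.8,"ty":-0.8,"tz":0,"ax":0,"ay":0,"az":0},{"jaw":-1,"tx":-4.8,"ty":-0.8,"tz":0,"ax":0,"ay":0,"az":0},{"jaw":-1,"tx":-4.8,"ty":-0.8,"tz":0,"ax":0,"ay":0,"az":0},{"jaw":-1,"tx":-4.8,"ty":-0.8,"tz":0,"ax":0,"ay":0,"az":0},{"jaw":-1,"tx":-4.8,"ty":-0.8,"tz":0,"ax":0,"ay":0,"az":0},{"jaw":-1,"tx":-4.8,"ty":-0.8,"tz":0,"ax":0,"ay":0,"az":0},{"jaw":-1,"tx":-4.8,"ty":-0.8,"tz":0,"ax":0,"ay":0,"az":0}]'
python3 sc.py
python3 -m pendant '[{"jaw":-1,"tx":0,"ty":0,"tz":0,"ax":0,"ay":0,"az":0},{"jaw":-1,"tx":0,"ty":0,"tz":0,"ax":0,"ay":0,"az":0}]'
python3 sc.py
python3 - <<'E'
from rig import manip;import cv2
d=manip.get_image("side");cv2.imwrite("pics/s5.png",cv2.resize(d["pixels"][140:280,210:360],(800,600)))
E
```

```text
clock: 32.58
position: [0.5059, 0.01, 0.1498]
ee_rot: [0.002, 0.127, 0.992, -0.001]
contact_force: [0.6, -1.6, 6.0]
width: 0.0308
gripper_force: 41.2
clock 32.58 tt 6.194 sc 0.39 | alt 3.04 sc 0.34 vis 0.92 | tcp [0.5059 0.01   0.1498] crank(world) 1.960 r 0.101 F [ 0.6 -1.6  6. ] w 0.031
clock: 32.88
position: [0.5059, 0.01, 0.1499]
ee_rot: [0.002, 0.127, 0.992, -0.0]
contact_force: [0.3, -2.7, 6.5]
width: 0.0306
gripper_force: 41.2
clock 32.88 tt 6.194 sc 0.39 | alt 3.04 sc 0.34 vis 0.93 | tcp [0.5059 0.01   0.1499] crank(world) 1.960 r 0.101 F [ 0.3 -2.7  6.5] w 0.031
```

View pics/s5.png

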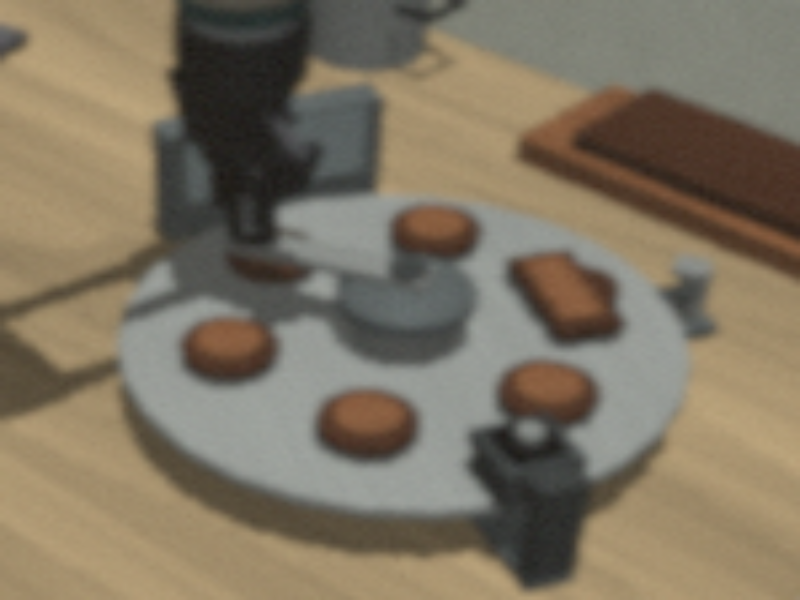

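Side view: the turntable is at rest with the tab at about (677,293), beside the pointer at (690,280) and about 17 mm short by my measurement, which is inside tolerance. I'll release and back off upward.

```bash
python3 -m pendant '[{"jaw":1,"tx":0,"ty":0,"tz":0,"ax":0,"ay":0,"az":0},{"jaw":1,"tx":0,"ty":0,"tz":0,"ax":0,"ay":0,"az":0},{"jaw":1,"tx":0,"ty":0,"tz":0,"ax":0,"ay":0,"az":0},{"jaw":1,"tx":0,"ty":0,"tz":0,"ax":0,"ay":0,"az":0},{"jaw":1,"tx":0,"ty":0,"tz":2,"ax":0,"ay":0,"az":0},{"jaw":1,"tx":0,"ty":0,"tz":6,"ax":0,"ay":0,"az":0},{"jaw":1,"tx":0,"ty":0,"tz":10,"ax":0,"ay":0,"az":0},{"jaw":1,"tx":-4,"ty":4,"tz":11,"ax":0,"ay":0,"az":0},{"jaw":1,"tx":-8,"ty":8,"tz":11,"ax":0,"ay":0,"az":0},{"jaw":1,"tx":-12,"ty":12,"tz":11,"ax":0,"ay":0,"az":0}]'
python3 -m pendant '[{"jaw":1,"tx":-3,"ty":3,"tz":0,"ax":0,"ay":0,"az":0},{"jaw":1,"tx":-6,"ty":7,"tz":0,"ax":0,"ay":0,"az":0},{"jaw":1,"tx":-9,"ty":11,"tz":0,"ax":0,"ay":0,"az":0},{"jaw":1,"tx":-10,"ty":12,"tz":0,"ax":0,"ay":0,"az":0},{"jaw":1,"tx":-10,"ty":12,"tz":0,"ax":0,"ay":0,"az":0}]'
python3 sc.py; sleep 0
python3 - <<'E'
from h import *;from rig import manip
d=manip.get_image("top");th,sc,vis=angle(d);b=sc.argmax();print(th[b],sc[b],vis)
cv2.imwrite("pics/t5.png",cv2.resize(d["pixels"][110:240,210:370],(800,600)))
u=[proj(d,np.array([C[0]+r*np.cos(PH),C[1]+r*np.sin(PH),.062])) for r in(0,.19)];print([((a-210)*5,(c-110)*600/130) for a,c in u])
E
```

```text
clock: 34.22
position: [0.383, 0.1319, 0.2584]
ee_rot: [0.0, 0.128, 0.992, 0.0]
contact_force: [0.2, 0.7, 0.8]
width: 0.0853
gripper_force: 0.0
clock: 34.85
position: [0.2838, 0.2509, 0.2583]
ee_rot: [0.0, 0.126, 0.992, -0.0]
contact_force: [-0.1, -1.0, 0.3]
width: 0.0852
gripper_force: 0.0
clock 34.85 tt 6.185 sc 0.39 | alt 3.04 sc 0.34 vis 0.94 | tcp [0.2838 0.2509 0.2583] crank(world) 2.233 r 0.423 F [-0.1 -1.   0.3] w 0.085
6.185446869067904 0.4263690552282217 0.9513888888888888
[(np.float64(398.94467116359266), np.float64(327.17961699699896)), (np.float64(509.2113639049626), np.float64(92.98767549659046))]
```

View pics/t5.png

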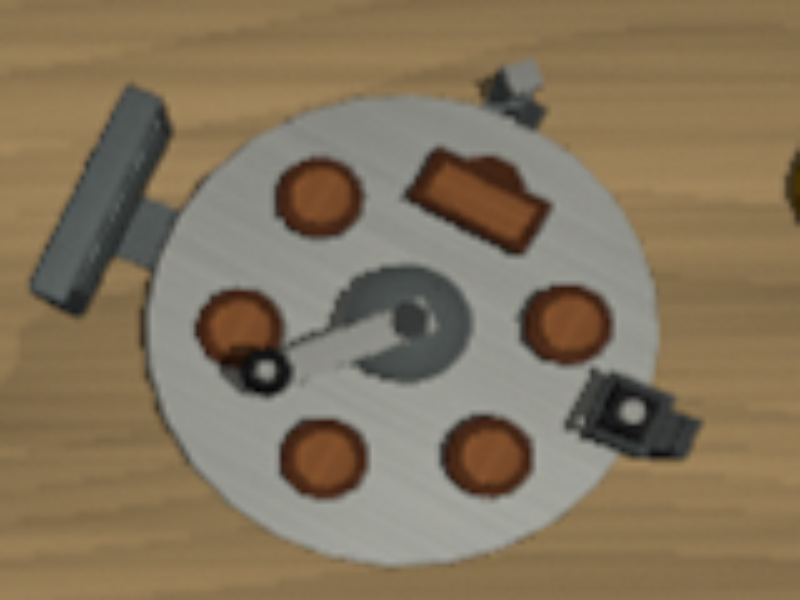

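Run:
```python
from h import *;from rig import manip
for n in("top","side"):
    d=manip.get_image(n);P=cloud(d);R=np.hypot(P[...,0]-C[0],P[...,1]-C[1])
    m=(abs(P[...,2]-.125)<.008)&(R>.19)&(R<.26)&(P[...,1]>-.05)
    q=P[m][:,:2].astype(np.float32);r=cv2.minAreaRect(q);e=np.linalg.eigh(np.cov(q.T))[1][:,1]
    print(n,"panel",len(q),r,np.degrees(np.arctan2(e[1],e[0])),"center dir",np.degrees(np.arctan2(*(np.array(r[0])-C)[::-1]))-90)
    if n=="top":
        lab=d["pixels"][115:150,295:330];cv2.imwrite("pics/z.png",cv2.resize(lab,(595,595),interpolation=cv2.INTER_CUBIC))
        # plaque direction: wood pixels at tab -> PCA
        px_=d["pixels"].astype(int);w=((px_[...,2]-px_[...,0])>40)&(R>.07)&(R<.15)&(P[...,2]>.07)&(P[...,2]<.095)
        ang=(np.arctan2(P[...,1]-C[1],P[...,0]-C[0])-(PH+6.185)+np.pi)%(2*np.pi)-np.pi
        k=w&(abs(ang)<.55);Q=P[k][:,:2];rr=cv2.minAreaRect(Q.astype(np.float32));print("plaque",k.sum(),rr,np.degrees(np.arctan2(*(Q.mean(0)-C)[::-1])))
        for k in range(1,6):
            a=(ang-k*np.pi/3+np.pi)%(2*np.pi)-np.pi;s=w&(abs(a)<.35);print(k,s.sum(),np.degrees(np.arctan2(*(P[s][:,:2].mean(0)-C)[::-1]))-60*k,end=" ; ")
```

```text
top panel 456 ((0.6403409242630005, 0.11462577432394028), (0.03042527846992016, 0.15965144336223602), 65.35682678222656) 155.20157925057632 center dir -24.67413665815144
plaque 307 ((0.64506596326828, -0.1395743191242218), (0.08290587365627289, 0.04999721422791481), 60.260860443115234) -29.850800337491492
1 204 -29.832357263756073 ; 2 171 -31.976699634721868 ; 3 209 -30.01435453453712 ; 4 207 -390.05870034517187 ; 5 206 -390.0140352869822 ; side panel 275 ((0.639640748500824, 0.11145597696304321), (0.03640396520495415, 0.1594279706478119), 63.66674041748047) 155.10720786563 center dir -24.856682394216065
```

View pics/z.png

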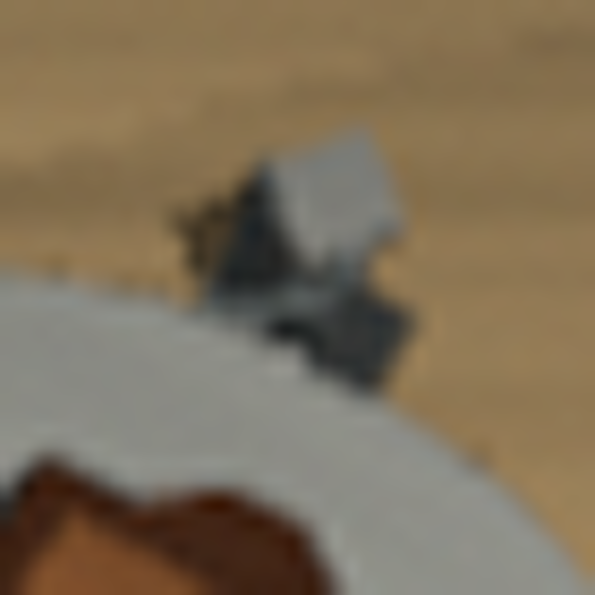

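The zoom shows the dark tab at (355,345), just beside the pointer tip at about (290,260). Using the panel as the machine direction (-24.8°) and the parts for the tab direction (-29.9°), the tab is about 17 mm along the rim, at rest, with the crank released.

```bash
python3 -c "
from rig import manip
s=manip.get_state();print(s['clock'],s['qd'].round(3));print(manip.sign_off())"
```

```text
35.05 [-0.002 -0.    -0.003  0.002 -0.001 -0.   ]
the job is handed in; nothing more can be done
None
```

Handed in at 35 s: by camera measurement the turntable averaged 14.5–16 rpm for over 7 s, and it now rests with the tab about 17 mm short of the pointer line (it took one extra turn after a first stop about 44 mm past) and the crank released; the verdict was not shown to me.

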